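# Lift the rotor out of an open centrifuge with its bayonet key

### The arm

A 7-joint arm with a two-finger parallel gripper is mounted at the origin on a cart in front of the work surface, level with it; the furniture and walls round the work are solid. World frame = base frame: x ahead of the robot, y to its left, z up, the work surface at z = 0. Lengths are in m, angles in rad, forces in N, time in s.
With the tool pointing down it reaches from about 0.4 to 0.85 m from the base axis. Payload 10.4 kg.
Tool frame: the origin (TCP) lies between the finger pads; the fingertips stand manip.tcp_to_tips ahead of it and the grasp point (between the pads) lies 2 mm behind it (manip.tcp_to_tips is the distance from the TCP to the fingertips, in m); y points along the fingers, z is the direction in which the jaws open and shut, and the axes are right-handed (so a half turn about y gives the same grasp; the last joint's range is limited). The gripper opens to 85 mm and grips with 20 to 120 N. Pads are 22 mm wide; open, the fingers measure 114 mm over their backs; the gripper's body (76 mm by 85 mm) begins 54 mm behind the grasp point. The pads swing forward as they close: fully open they stand 13 mm farther back than shut.
Start: joints at [-1.253, 0.332, -0.065, 1.46, 0.022, 1.35, -0.088], TCP at [0.209, 0.589, 0.248] pointing down, gripper open.
Joint ranges: [-2.6, 2.6], [-0.5, 2.12], [-1.47, 1.34], [0.16, 2.42], [-1.27, 4.41], [0.06, 2.06], [-2.6, 2.6]. Speed limits (rad/s): [2.22, 2.22, 2.79, 2.79, 3.14, 3.14, 3.14].

### API

Orientations are given as a unit quaternion [x, y, z, w].
In Python, from workcell import manip gives the robot as it stands. The module is installed in compiled form; this text tells all that it offers.
- The arm moves only by the tool move_arm, never from a script. Its argument "increments" is a list of rows, each an object with "offset": the shift along the tool's x, y, z in m, a list of three; "yaw": the turn about the tool's y in degrees; "jaw": the closure in counts, from 0 (fully open) to 255 (shut). In form: [{"offset": [tx, ty, tz], "yaw": yaw, "jaw": jaw}, ...]. A call has 1 to 10 rows; each row is the pose to reach, as a shift and turn from the pose measured when the call began, along the tool's axes at that moment; what a row does not reach only later rows make up. A row lasts 1/12 s, in which the tool goes at most 41.7 mm and 7.16 degrees, less where a joint would pass 70% of its speed; a pose out of reach is approached as far as the arm can. A call with a gripper value outside its range is refused whole. The fingers move at their own pace and stop on an object; "squeeze" is the grip in N (left out, the last holds). Time passes only in rows, so rows that repeat a pose let the fingers close. It gives the time, the measured TCP pose, the force and the opening at its end, in the units of the state.
- manip.get_obs(): the state, without advancing time (a new reading comes with each control period).
- manip.camera(name): name is "scene" or "side" or "wrist"; returns a dict with "pixels" (384x512x3 uint8, red, green, blue), "depth" (384x512 float32, m along the optical axis (not along the pixel's ray), 0 where there is no reading), "intrinsics" (3x3 intrinsics, pixels), "D" ([k1, k2, p1, p2, k3] as OpenCV has them; the pictures are not rectified), "R" (3x3) and "t" (3): a world point X has camera coordinates R X + t; the wrist camera has in their place "mount" (4x4, takes a point from camera to tool coordinates, whose origin is the TCP and whose axes are the tool frame's). Camera axes: x right, y down, z forward; pixel columns grow to the right and rows downward; lengths in m; the calibration is good to about 2 mm. A picture is of the moment at which its call begins: read the wrist's pose just before it.
- manip.hand_in(): hands the job in, once; it reports no verdict.
Trained networks look in a picture, given as the dict that the camera call returned (one of the last four; its "shot" number tells which), for a name from the list of things; names that differ only in an ending like _2 or _b are one class to them, and where a whole thing is asked for, a point or a joint stands for the part that bears it (a point fixed in the world has none). Each returns a list of dicts, best first, with "confidence" (0 to 1); they miss things now and then, are a little off and sometimes report something else, mostly with a low value. They report only what shows in the picture. A call takes as long as a camera call. They do not tell look-alikes from the thing itself.
- manip.recognise(picture, query): "bbox" ([left, top, right, bottom] in pixels, round what is visible of it).
- manip.spot_point(picture, query): "centre" ([column, row] in pixels: a listed point, or the origin of a listed thing).
The state is a dict: "clock": time; "joint_pos": joint angles; "joint_velocities": joint speeds; "tau": joint torques, N m; "position": TCP position; "ee_rot": TCP orientation; "ft_force": force on the tool from outside, world axes, zero at the start; "torque": the same for the moment, N m; "grip_width": opening from 0.0 (shut) to 1.0 (fully open).
Only numpy, scipy, OpenCV 4.12 (cv2) and the standard library are available. Lean on these libraries where they do the work, as an engineer would, in place of code of your own. Each camera call takes 0.05 s, during which the arm holds its last target. There are 200 camera calls.

### The job

The small centrifuge is open so that a colleague can wipe out its bowl: take the T-handled lifting key out of its holder, pass the key's T-shaped foot down through the slot in the rotor's hub until the collar meets the hub, and give it a quarter turn so that the foot catches under the hub. Then lift the rotor straight up by the key until its underside is about 5 cm above the rim of the bowl, and finish while holding it there over the bowl, level and still. Touch the rotor only with the key, do not tip it, and leave the reagent bottle, the timer and the roll of tape where they are.

Things in the scene. Friction and masses are not known exactly. Their poses are not given: they have to be found in the camera images.
- key: Lifting key, loose, 0.15 kg, 96 mm tall, upright in its holder. Origin: underside of the foot, on the shaft's axis; z up the shaft, x along foot and handle bar, which are parallel (a half turn looks the same). Foot 26 (x) x 8 (y) x 9 mm, flat on top, rounded below. Shaft 8 mm in diameter. Collar 24 mm in diameter, z 20 to 29 mm. Handle z 80 to 96 mm.
- key_handle (a point): Centre of the key's handle, 88 mm above the underside of the foot; axes as the key. The handle is a black plastic bar 66 (x) x 14 (y) x 16 mm (z) with an 18 mm wide boss below it; grip it across its 14 mm width.
- key_holder: Fixed white block 76 (x) x 62 (y) x 45 mm on a steel foot plate 100 x 86 mm. Slot in its top 32 (x) x 13 mm (y), 29 mm deep, where the key stands, its collar resting on the top; the key comes straight up out of it. Origin: centre of the underside, z up.
- rotor: Centrifuge rotor, loose, aluminium, about 0.6 kg, 132 mm in diameter, 50 mm high over the hub, 18 inclined bores round the hub. Origin: centre of its underside, z up; x along the slot in the hub (a half turn is the same). It sits 34 mm above the bench on the drive, whose cone enters it by 16 mm; it lifts straight up.
- rotor_slot (a point): Centre of the slot's mouth in the flat hub top (hub 45 mm in diameter), 50 mm above the rotor's underside; x along the slot. Slot 29 (x) x 11 mm (y), through a roof 8.5 mm thick; below it a hollow 34 mm in diameter. With the key's collar on the hub its foot's underside lies 20 mm below this point and the foot turns freely.
- rotor_groove (a point): Centre of the groove under the hub's roof, 6 mm below the slot's mouth: 14 mm wide, 2.5 mm deep, along the rotor's y (across the slot). After a quarter turn, either way, and a pull upwards the flat top of the key's foot seats flat in it.
- centrifuge: White bench centrifuge, fixed, open, 296 x 230 mm, 85 mm high; control panel in front (-x); grey lid standing open behind (+x), 206 mm wide, its lower edge 0.12 m behind the bowl's axis, leaning back 23 degrees, top 290 mm above the bench. Origin: on the bench under the axis of the round bowl, z up.
- bowl_rim (a point): Centre of the bowl's rim, on its axis, 85 mm above the bench (a rubber seal stands 3 mm higher); the bowl is 162 mm in diameter.
- buffer_bottle: Bystander: white reagent bottle with screw cap, 38 mm in diameter, 118 mm tall; origin centre of its underside.
- timer: Bystander: small lab timer, 74 x 64 x 21 mm; origin centre of its underside.
- tape_roll: Bystander: roll of brown tape lying flat, 93 mm in diameter, 48 mm high; origin centre of its underside.
Things that resemble listed ones, but are neither listed nor needed, are in the scene too. What is shaped like the key but orange is not meant.

How it is judged:
By the outcome, as a careful person would: the job done as asked, in the order asked, and still so for the second after the job is handed in, while the arm keeps its last pose, push and grip.
It also fails if it takes over 51 s, if anything falls off the work surface, if the arm or the gripper's body presses on something with over 40 N, if the wrist force passes 120 N, or if a joint passes its speed limit or range.

## Working session

There is one attempt and no reset: what is moved stays moved. The work goes in short steps, Python scripts to look and compute and a tool call to move; the robot and the scene stay as the last step left them, time stands still between calls to the robot, and variables do not carry over. Pictures are saved under pics/ and viewed, about 8 in all and at most 12, crops included, and the job is handed in when it is done.

Besides the shell and the picture viewer there is one more tool, called after "Call:" as name([rows], argument=value, ...), one row to a line, values as JSON. move_arm: Moves the arm, as the interface text tells. Its arguments: {"type":"object","properties":{"increments":{"type":"array","items":{"type":"object","properties":{"offset":{"type":"array","items":{"type":"number"}},"yaw":{"type":"number"},"jaw":{"type":"number"}}}},"squeeze":{"type":"number"}},"required":["increments"]}

```bash
mkdir -p pics; cat > h.py <<'E'
import numpy as np, cv2
from workcell import manip
from scipy.spatial.transform import Rotation as Rn
def pose():
    o=manip.get_obs(); T=np.eye(4); T[:3,:3]=Rn.from_quat(o['ee_rot']).as_matrix(); T[:3,3]=o['position']; return T
def shot(name):
    T=pose(); c=manip.camera(name)
    if 'mount' in c: M=T@np.array(c['mount'])
    else:
        M=np.eye(4); M[:3,:3]=np.array(c['R']).T; M[:3,3]=-M[:3,:3]@np.array(c['t'])
    c['M']=M; return c
def ray(c,px):
    u=cv2.undistortPoints(np.array([[px]],float),np.array(c['intrinsics'],float),np.array(c['D'],float))[0,0]
    return c['M'][:3,3], c['M'][:3,:3]@np.array([u[0],u[1],1.])
def at_z(c,px,z):
    o,d=ray(c,px); return o+d*(z-o[2])/d[2]
def at_d(c,px):
    o,d=ray(c,px); p=np.round(px).astype(int); return o+d*c['depth'][p[1],p[0]]
def proj(c,X):
    W=np.linalg.inv(c['M']); return cv2.projectPoints(np.atleast_2d(X).astype(float),cv2.Rodrigues(W[:3,:3])[0],W[:3,3],np.array(c['intrinsics'],float),np.array(c['D'],float))[0][:,0]
def save(c,n): cv2.imwrite('pics/'+n,c['pixels'][:,:,::-1])
E
python3 - <<'E'
from h import *
np.set_printoptions(precision=4,suppress=True)
print(manip.tcp_to_tips, pose())
S={}
ims=[]
for n in ['scene','side']:
    c=shot(n); ims.append(c['pixels'])
    for q,z in [('key_handle',.104),('key_holder',0),('rotor_slot',.084),('bowl_rim',.085),('buffer_bottle',0),('timer',0),('tape_roll',0)]:
        for r in manip.spot_point(c,q)[:3]:
            print(n,q,round(r['confidence'],2),np.round(r['centre']),at_z(c,r['centre'],z),at_d(c,r['centre']))
cv2.imwrite('pics/a.png',cv2.resize(ims[0],(800,600),interpolation=2)[:,:,::-1])
cv2.imwrite('pics/b.png',cv2.resize(ims[1],(800,600),interpolation=2)[:,:,::-1])
E
```

```text
0.017 [[ 0.9425 -0.0004  0.3341  0.2088]
 [-0.3341 -0.0014  0.9425  0.5887]
 [ 0.     -1.     -0.0015  0.2475]
 [ 0.      0.      0.      1.    ]]
scene key_handle 0.81 [234. 176.] [0.4502 0.1175 0.104 ] [0.4411 0.0962 0.1191]
scene key_handle 0.51 [174. 139.] [0.3641 0.3857 0.104 ] [0.3703 0.4126 0.0899]
scene key_holder 0.86 [232. 212.] [0.4365 0.1005 0.    ] [0.4196 0.0598 0.0352]
scene key_holder 0.42 [345. 274.] [ 0.5827 -0.2145  0.    ] [ 0.5416 -0.2528  0.0581]
scene rotor_slot 0.64 [350. 259.] [ 0.5576 -0.2415  0.084 ] [ 0.5615 -0.2379  0.0789]
scene buffer_bottle 0.74 [267. 171.] [0.6229 0.2465 0.    ] [0.6116 0.2263 0.0146]
scene timer 0.61 [210. 180.] [0.4347 0.2714 0.    ] [0.428  0.2514 0.0141]
scene tape_roll 0.71 [296. 214.] [0.5925 0.0203 0.    ] [ 0.5662 -0.017   0.0363]
side key_handle 0.62 [311. 260.] [0.3776 0.4513 0.104 ] [0.3741 0.4297 0.0889]
side key_handle 0.6 [275. 195.] [0.4491 0.0918 0.104 ] [0.4496 0.1038 0.1095]
side key_handle 0.26 [274. 216.] [0.4555 0.2353 0.104 ] [0.4516 0.1268 0.0464]
side key_holder 0.63 [278. 225.] [0.4379 0.1067 0.    ] [0.439  0.1294 0.0128]
side rotor_slot 0.83 [246. 166.] [ 0.5563 -0.232   0.084 ] [ 0.5568 -0.2418  0.0804]
side bowl_rim 0.6 [245. 165.] [ 0.5606 -0.246   0.085 ] [ 0.5608 -0.2504  0.0834]
side buffer_bottle 0.97 [214. 244.] [0.6345 0.2241 0.    ] [0.629  0.2584 0.0219]
side timer 0.89 [284. 258.] [0.4301 0.2915 0.    ] [0.4322 0.3212 0.0204]
side tape_roll 0.68 [232. 214.] [0.5975 0.0298 0.    ] [0.594  0.0652 0.0186]
```

View pics/a.png

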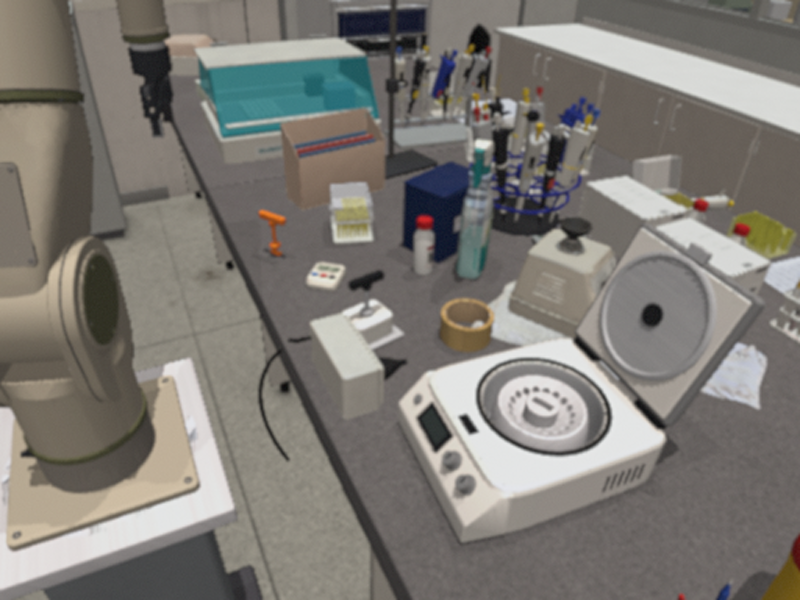

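View pics/b.png

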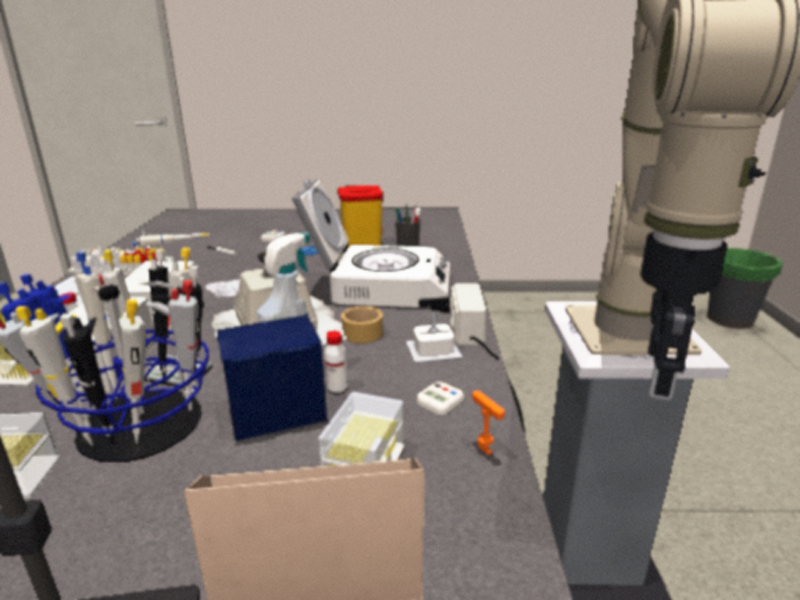

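Candidates for the key, in scene pixels:
- The black T on the white holder at (234,176).
- The orange T at (174,139), ruled out by its colour.
- The black plug by the grey box at (250,235).
- The black knob on the beige box at (368,146).

I choose the black T in the white holder. The rotor is at (350,259). A grey box stands close to the holder, so I'll look at it with the wrist camera from above.

Call:
move_arm([
  {"offset": [0.389,-0.06,-0.376],"yaw": 0,"jaw": 0},
  {"offset": [0.389,-0.06,-0.376],"yaw": 0,"jaw": 0},
  {"offset": [0.389,-0.06,-0.376],"yaw": 0,"jaw": 0},
  {"offset": [0.389,-0.06,-0.376],"yaw": 0,"jaw": 0},
  {"offset": [0.389,-0.06,-0.376],"yaw": 0,"jaw": 0},
  {"offset": [0.389,-0.06,-0.376],"yaw": 0,"jaw": 0},
  {"offset": [0.389,-0.06,-0.376],"yaw": 0,"jaw": 0},
  {"offset": [0.389,-0.06,-0.376],"yaw": 0,"jaw": 0},
  {"offset": [0.389,-0.06,-0.376],"yaw": 0,"jaw": 0},
  {"offset": [0.389,-0.06,-0.376],"yaw": 0,"jaw": 0},
])

```text
clock: 1.63
position: [0.3938, 0.2163, 0.2948]
ee_rot: [-0.696, 0.12, -0.12, 0.697]
ft_force: [1.2, 0.0, -0.1]
grip_width: 1.001
```

Call:
move_arm([
  {"offset": [0.09,-0.01,-0.086],"yaw": 0,"jaw": 0},
  {"offset": [0.09,-0.01,-0.086],"yaw": 0,"jaw": 0},
  {"offset": [0.09,-0.01,-0.086],"yaw": 0,"jaw": 0},
  {"offset": [0.09,-0.01,-0.086],"yaw": 0,"jaw": 0},
  {"offset": [0.09,-0.01,-0.086],"yaw": 0,"jaw": 0},
])

```text
clock: 2.05
position: [0.4508, 0.1027, 0.3052]
ee_rot: [-0.696, 0.121, -0.122, 0.697]
ft_force: [0.2, 0.4, -0.8]
grip_width: 1.003
```

```bash
python3 - <<'E'
from h import *
np.set_printoptions(precision=4,suppress=True)
c=shot('wrist'); print(pose()); print(np.array(c['mount']),c['intrinsics'])
for q,z in [('key_handle',.113),('key_holder',0),('tape_roll',0),('timer',0)]:
    for r in manip.spot_point(c,q)[:2]: print(q,round(r['confidence'],2),np.round(r['centre']),at_z(c,r['centre'],z),at_d(c,r['centre']))
cv2.imwrite('pics/c.png',cv2.resize(c['pixels'],(800,600),interpolation=2)[:,:,::-1])
np.savez('c.npz',**{k:np.array(v) for k,v in c.items()})
E
```

```text
[[ 0.9419  0.0007  0.3359  0.45  ]
 [-0.3359  0.0016  0.9419  0.1047]
 [ 0.0001 -1.      0.0017  0.3049]
 [ 0.      0.      0.      1.    ]]
[[-0.0005  0.9491  0.3148 -0.0797]
 [ 0.0001 -0.3148  0.9491 -0.1257]
 [ 1.      0.0005  0.      0.    ]
 [ 0.      0.      0.      1.    ]] [[312.9386   0.     259.0798]
 [  0.     312.9386 196.2453]
 [  0.       0.       1.    ]]
key_handle 0.68 [246. 168.] [0.4415 0.0922 0.113 ] [0.4398 0.0931 0.1207]
key_handle 0.6 [252. 149.] [0.4255 0.1049 0.113 ] [0.4352 0.1001 0.0511]
key_holder 0.64 [252. 147.] [0.4403 0.0964 0.    ] [0.4331 0.1001 0.048 ]
tape_roll 0.94 [240. 262.] [0.6024 0.0164 0.    ] [ 0.6031  0.016  -0.0013]
timer 0.61 [382. 100.] [0.4389 0.2822 0.    ] [0.4362 0.2758 0.0181]
```

View pics/c.png

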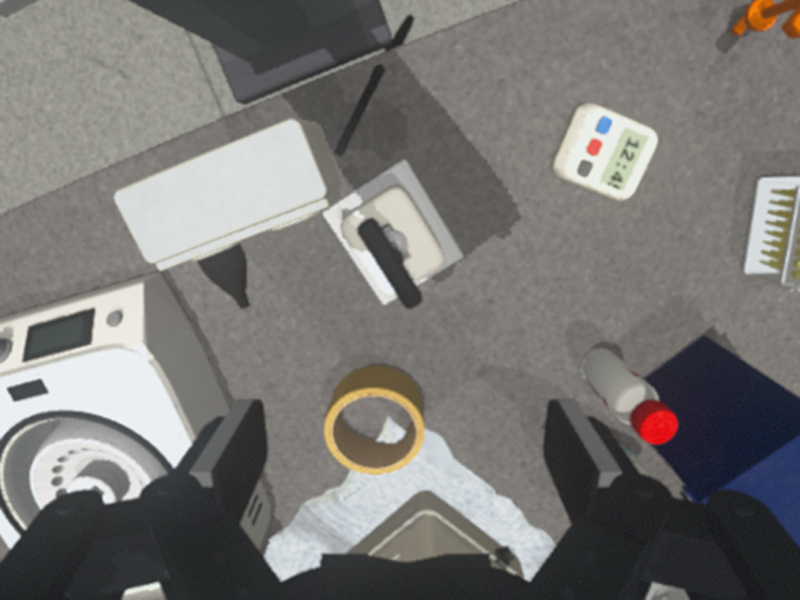

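The wrist view shows the black T-bar at about (250,168) original pixels on its white holder. The orange key is far off at the top right, and the grey box is to the left at (140,122). Next I'll measure the bar from depth.

```bash
cat >> h.py <<'E'
def cloud(c):
    v,u=np.mgrid[0:384,0:512]; px=np.stack([u,v],-1).reshape(-1,1,2).astype(float)
    n=cv2.undistortPoints(px,np.array(c['intrinsics'],float),np.array(c['D'],float))[:,0]
    d=np.array(c['depth']).reshape(-1,1); P=np.hstack([n*d,d])@c['M'][:3,:3].T+c['M'][:3,3]; P[d[:,0]==0]=np.nan
    return P.reshape(384,512,3)
def bar(c,ctr,zlo,zhi,r=.05,dark=90):
    P=cloud(c); m=(P[...,2]>zlo)&(P[...,2]<zhi)&(np.linalg.norm(P[...,:2]-ctr,axis=-1)<r)&(c['pixels'].max(-1)<dark)
    Q=P[m]; rect=cv2.minAreaRect((Q[:,:2]*1000).astype(np.float32)); w,V=np.linalg.eigh(np.cov(Q[:,:2].T)); d=V[:,1]
    print('bar n',m.sum(),'rect',rect,'pca yaw',np.degrees(np.arctan2(d[1],d[0])),'mean',Q.mean(0),'z',np.percentile(Q[:,2],[5,50,95])); return m
E
python3 - <<'E'
from h import *
np.set_printoptions(precision=4,suppress=True)
c=dict(np.load('c.npz'))
bar(c,[.442,.093],.105,.13)
P=cloud(c)
for px in [(75,125),(190,78),(208,120),(100,168),(140,122)]: print(px,P[px[1],px[0]])
m=(P[...,2]>.113-.06)&(P[...,1]<.07)&(P[...,0]<.5)&(P[...,1]>-.15)
print(P[m].min(0),P[m].max(0))
# bar px centroid on plane z=.121
g=c['pixels'].max(-1)<70; import cv2
n,l,s,ce=cv2.connectedComponentsWithStats(g.astype(np.uint8)); k=l[168,250]; print(k,s[k],ce[k],at_z(c,ce[k],.121))
ys,xs=np.where(l==k); W=np.array([at_z(c,(x,y),.121)[:2] for x,y in zip(xs,ys)]); print(cv2.minAreaRect((W*1000).astype(np.float32)))
E
```

```text
bar n 814 rect ((442.5851745605469, 96.25379943847656), (64.48851776123047, 14.803683280944824), 10.619215965270996) pca yaw -169.31747174912888 mean [0.4413 0.0962 0.1201] z [0.1167 0.1206 0.122 ]
(75, 125) [ 0.3365 -0.0739  0.082 ]
(190, 78) [0.3367 0.0668 0.0817]
(208, 120) [0.3836 0.068  0.0811]
(100, 168) [ 0.3903 -0.0734  0.077 ]
(140, 122) [ 0.3596 -0.003   0.0826]
[ 0.3316 -0.15    0.053 ] [0.5    0.07   0.3753]
12 [230 141  39  56 756] [249.3479 168.0106] [0.441  0.0961 0.121 ]
((441.962646484375, 97.24851989746094), (63.55033874511719, 15.061906814575195), 10.64077377319336)
```

```bash
python3 - <<'E'
from h import *
np.set_printoptions(precision=4,suppress=True)
print(manip.get_obs()['joint_pos'])
c=shot('scene'); s=c['pixels'][225:300,300:400]
cv2.imwrite('pics/d.png',cv2.resize(s,(800,600),interpolation=2)[:,:,::-1])
E
```

```text
[-0.7348 -0.0823  0.3834  1.7986  0.0303  1.4189  0.8753]
```

View pics/d.png

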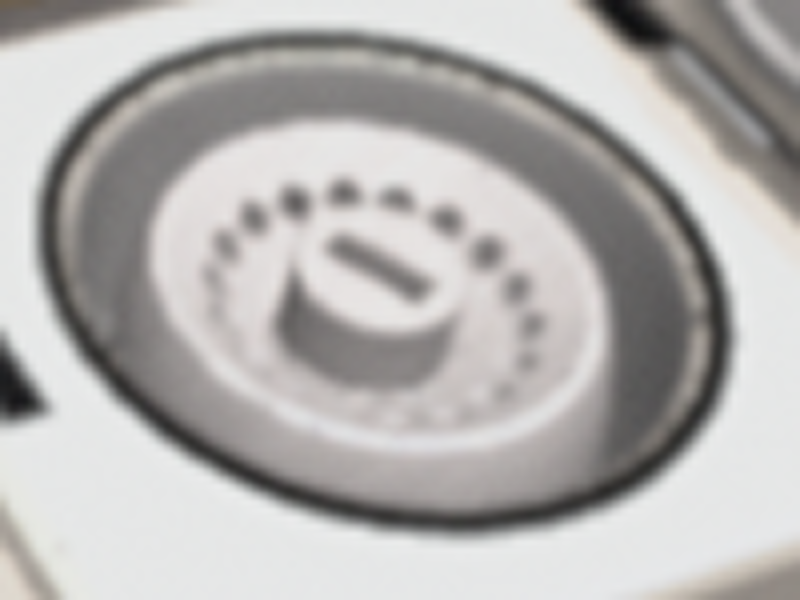

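Call:
move_arm([
  {"offset": [-0.004,0.08,-0.012],"yaw": -7,"jaw": 0},
  {"offset": [-0.004,0.08,-0.012],"yaw": -14,"jaw": 0},
  {"offset": [-0.004,0.08,-0.012],"yaw": -21,"jaw": 0},
  {"offset": [-0.004,0.08,-0.012],"yaw": -28,"jaw": 0},
  {"offset": [-0.004,0.08,-0.012],"yaw": -30.3,"jaw": 0},
  {"offset": [-0.004,0.08,-0.012],"yaw": -30.3,"jaw": 0},
])

```text
clock: 2.85
position: [0.4414, 0.0971, 0.2244]
ee_rot: [-0.704, -0.068, 0.068, 0.704]
ft_force: [0.2, -0.2, 0.1]
grip_width: 0.999
```

The crop shows the slot dark and clear, running from scene pixel (341,256) to (353,262) in the hub top.

```bash
python3 - <<'E'
from h import *
np.set_printoptions(precision=4,suppress=True)
c=shot('scene'); a=at_z(c,(341.2,255.6),.084); b=at_z(c,(353.1,261.5),.084)
print(a,b,(a+b)/2,np.linalg.norm(a-b),np.degrees(np.arctan2(*(b-a)[1::-1])))
w=shot('wrist'); bar(w,[.442,.096],.105,.13); print(pose(),manip.get_obs()['joint_pos'])
np.savez('e.npz',**{k:np.array(v) for k,v in w.items()})
cv2.imwrite('pics/e.png',w['pixels'][:,:,::-1])
E
```

```text
[ 0.5475 -0.2253  0.084 ] [ 0.5598 -0.2497  0.084 ] [ 0.5536 -0.2375  0.084 ] 0.02732841329182548 -63.295117777447786
bar n 1327 rect ((442.64630126953125, 94.8831787109375), (64.84213256835938, 14.54853630065918), 9.99697494506836) pca yaw -168.8769050929912 mean [0.4407 0.0947 0.1203] z [0.1179 0.1206 0.1219]
[[ 0.9821  0.0003 -0.1882  0.4416]
 [ 0.1882  0.0009  0.9821  0.0969]
 [ 0.0004 -1.      0.0008  0.2246]
 [ 0.      0.      0.      1.    ]] [-0.743  -0.0601  0.4154  1.9472  0.0248  1.249   1.424 ]
```

View pics/e.png

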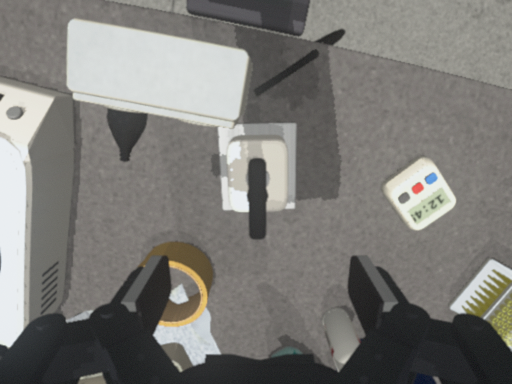

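The choice is confirmed: a black bar 65 x 14.5 mm at (0.4425, 0.0955), top at z = 0.121, yaw 10.8°. There's no obstacle under the fingers, so I'll descend with the tips just above the boss.

Call:
move_arm([
  {"offset": [0.0006,0.04,-0.0015],"yaw": 0,"jaw": 0},
  {"offset": [0.0006,0.075,-0.0015],"yaw": 0,"jaw": 0},
  {"offset": [0.0006,0.095,-0.0015],"yaw": 0,"jaw": 0},
  {"offset": [0.0006,0.102,-0.0015],"yaw": 0,"jaw": 60},
  {"offset": [0.0006,0.102,-0.0015],"yaw": 0,"jaw": 160},
  {"offset": [0.0006,0.102,-0.0015],"yaw": 0,"jaw": 255},
  {"offset": [0.0006,0.102,-0.0015],"yaw": 0,"jaw": 255},
  {"offset": [0.0006,0.102,-0.0015],"yaw": 0,"jaw": 255},
  {"offset": [0.0006,0.102,-0.0015],"yaw": 0,"jaw": 255},
  {"offset": [0.0006,0.102,-0.0015],"yaw": 0,"jaw": 255},
], squeeze=80)

```text
clock: 3.78
position: [0.4434, 0.0959, 0.124]
ee_rot: [-0.703, -0.068, 0.066, 0.705]
ft_force: [-1.0, -1.0, 7.4]
grip_width: 0.137
```

```bash
python3 - <<'E'
from h import *
o=manip.get_obs(); print({k:np.round(v,4) for k,v in o.items()})
E
```

```text
{'clock': np.float64(3.7833), 'joint_pos': array([-0.7304,  0.0601,  0.4333,  2.0673, -0.031 ,  1.017 ,  1.4785]), 'joint_velocities': array([-0.0005,  0.0003, -0.0006,  0.0023,  0.0009,  0.0005, -0.0009]), 'tau': array([ -0.2218, -31.3502,   0.7608, -32.0288,  -0.111 ,  -0.5427,
        -0.0416]), 'position': array([0.4434, 0.0959, 0.124 ]), 'ee_rot': array([-0.7033, -0.0677,  0.0659,  0.7046]), 'ft_force': array([-0.9712, -0.9916,  7.4422]), 'torque': array([-0.1449,  0.2857, -0.0158]), 'grip_width': np.float64(0.1368)}
```

Call:
move_arm([
  {"offset": [0,-0.01,0],"yaw": 0,"jaw": 255},
  {"offset": [0,-0.02,0],"yaw": 0,"jaw": 255},
  {"offset": [0,-0.02,0],"yaw": 0,"jaw": 255},
])

```text
clock: 4.03
position: [0.4446, 0.0962, 0.1465]
ee_rot: [-0.703, -0.069, 0.065, 0.705]
ft_force: [0.1, 0.2, -0.5]
grip_width: 0.14
```

```bash
python3 - <<'E'
from h import *
o=manip.get_obs(); print({k:np.round(o[k],4) for k in ['position','ft_force','torque','grip_width','ee_rot']})
w=shot('wrist')['pixels'][100:300,156:356]; s=shot('side')['pixels'][150:250,225:325]
cv2.imwrite('pics/f.png',np.hstack([cv2.resize(w,(400,400),interpolation=2),cv2.resize(s,(400,400),interpolation=2)])[:,:,::-1])
E
```

```text
{'position': array([0.4446, 0.0962, 0.1465]), 'ft_force': array([ 0.112 ,  0.1559, -0.5065]), 'torque': array([ 0.0333, -0.0055, -0.019 ]), 'grip_width': np.float64(0.1397), 'ee_rot': array([-0.7029, -0.0688,  0.0646,  0.705 ])}
```

View pics/f.png

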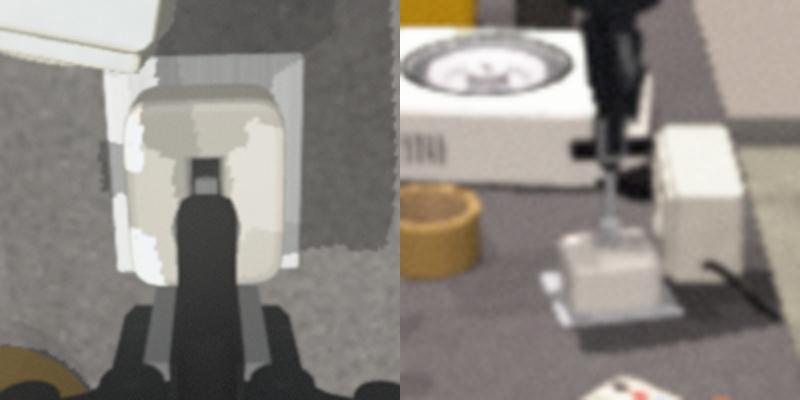

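The key is held upright and clear of the holder: the bar is in the jaws, and the shaft and collar are visible in the side crop. Next I'll measure its seat in the gripper, then travel to the rotor.

Call:
move_arm([
  {"offset": [0,-0.04,0],"yaw": 0,"jaw": 255},
  {"offset": [0,-0.08,0],"yaw": 7,"jaw": 255},
  {"offset": [0.01,-0.105,-0.04],"yaw": 14,"jaw": 255},
  {"offset": [0.015,-0.105,-0.08],"yaw": 21,"jaw": 255},
  {"offset": [0.02,-0.105,-0.12],"yaw": 28,"jaw": 255},
  {"offset": [0.025,-0.105,-0.16],"yaw": 35,"jaw": 255},
  {"offset": [0.03,-0.105,-0.2],"yaw": 42,"jaw": 255},
  {"offset": [0.036,-0.105,-0.24],"yaw": 49,"jaw": 255},
  {"offset": [0.042,-0.105,-0.28],"yaw": 56,"jaw": 255},
  {"offset": [0.048,-0.105,-0.32],"yaw": 63,"jaw": 255},
])

```text
clock: 4.97
position: [0.551, -0.2111, 0.249]
ee_rot: [-0.633, 0.312, -0.313, 0.636]
ft_force: [1.4, 0.7, 0.0]
grip_width: 0.139
```

Call:
move_arm([
  {"offset": [0.036,0,-0.011],"yaw": 6,"jaw": 255},
  {"offset": [0.072,0,-0.0226],"yaw": 10.8,"jaw": 255},
  {"offset": [0.072,0,-0.0226],"yaw": 10.8,"jaw": 255},
  {"offset": [0.072,0,-0.0226],"yaw": 10.8,"jaw": 255},
  {"offset": [0.072,0,-0.0226],"yaw": 10.8,"jaw": 255},
])

```text
clock: 5.38
position: [0.5768, -0.2817, 0.2481]
ee_rot: [-0.601, 0.371, -0.371, 0.604]
ft_force: [-0.3, -0.0, -0.8]
grip_width: 0.138
```

```bash
python3 - <<'E'
from h import *
np.set_printoptions(precision=4,suppress=True)
o=manip.get_obs(); print({k:np.round(o[k],4) for k in ['position','ft_force','ee_rot','joint_pos']})
w=shot('wrist'); np.savez('g.npz',**{k:np.array(v) for k,v in w.items()})
for q,z in [('rotor_slot',.084),('bowl_rim',.085)]:
    for r in manip.spot_point(w,q)[:2]: print(q,round(r['confidence'],2),np.round(r['centre']),at_z(w,r['centre'],z),at_d(w,r['centre']))
print('tool',pose()); print('tcp px',proj(w,pose()[:3,3]))
cv2.imwrite('pics/g.png',cv2.resize(w['pixels'],(800,600),interpolation=2)[:,:,::-1])
E
```

```text
{'position': array([ 0.5768, -0.2817,  0.2481]), 'ft_force': array([-0.3102, -0.0447, -0.8295]), 'ee_rot': array([-0.6007,  0.3705, -0.3707,  0.6036]), 'joint_pos': array([-0.1973,  0.4553,  0.8088,  1.4495, -0.3343,  1.3769,  1.0919])}
rotor_slot 0.69 [258. 126.] [ 0.5537 -0.2359  0.084 ] [ 0.5552 -0.2389  0.0499]
bowl_rim 0.88 [264. 126.] [ 0.5582 -0.2328  0.085 ] [ 0.5603 -0.2355  0.0501]
tool [[ 0.4523  0.0045  0.8919  0.5772]
 [-0.8919  0.004   0.4523 -0.2804]
 [-0.0015 -1.      0.0058  0.2491]
 [ 0.      0.      0.      1.    ]]
tcp px [[259.3308 274.4535]]
```

View pics/g.png

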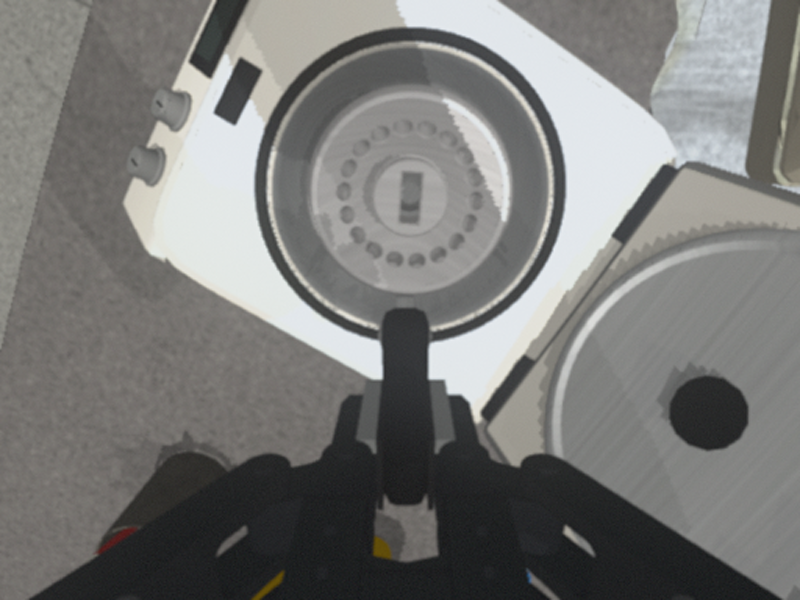

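The slot shows clearly, centred at about (263,126) original pixels and nearly parallel to the bar. The bar's outer end is at (259,197), with a bit of the collar just beyond it. I'll measure both in the tool frame.

```bash
python3 - <<'E'
from h import *
np.set_printoptions(precision=4,suppress=True)
c=dict(np.load('g.npz')); T=pose(); Ti=np.linalg.inv(T)
tool=lambda X: (Ti@np.append(X,1))[:3]
g=cv2.cvtColor(c['pixels'],cv2.COLOR_RGB2GRAY); print(g[104:148,248:278:2])
P=cloud(c); print('hub z',P[126,250],P[126,276], 'z samples',[P[r,263,2].round(4) for r in range(106,148,3)])
# hub by depth
m=(P[...,2]>.079)&(P[...,2]<.09)&(np.linalg.norm(P[...,:2]-[.555,-.238],axis=-1)<.03)
Q=P[m]; (hc,hr)=cv2.minEnclosingCircle((Q[:,:2]*1000).astype(np.float32)); print('hub',hc,hr,Q.mean(0))
# bar end
b=(P[...,2]>.2)&(c['pixels'].max(-1)<90)
b[:190]=0;b[260:]=0;b[:,:235]=0;b[:,285:]=0
ys,xs=np.where(b); W=np.array([tool(at_z(c,(x,y),T[2,3]-.003)) for x,y in zip(xs,ys)])
print('bar end x',W[:,0].min()); s=(W[:,0]<-.012)&(W[:,0]>-.027); print('bar zmid',np.percentile(W[s,2],[1,50,99]))
D=P[b]; print('bar z world',np.percentile(D[:,2],[5,50,95]))
np.save('T.npy',T)
E
```

```text
[[136 129 139 155 161 164 165 165 167 163 163 160 151 150 156]
 [135 137 154 164 167 166 166 166 165 165 167 166 160 151 152]
 [136 154 165 167 166 166 167 167 167 168 168 167 167 159 149]
 [148 164 169 166 167 168 168 164 169 169 167 168 167 166 158]
 [159 166 166 166 166 164 164 164 167 166 167 168 169 168 166]
 [166 165 166 166 161 143 147 146 152 158 157 163 168 170 170]
 [168 167 167 167 155 126 124 127 130 136 136 148 169 170 168]
 [169 170 168 169 155 115 111 111 112 112 114 138 166 169 169]
 [169 169 169 171 156 113 105 107 107 108 108 137 168 169 171]
 [168 167 168 171 157 111 109 110 109 108 106 137 169 172 171]
 [165 166 165 167 150 114 110 113 110 109 107 142 170 171 170]
 [164 164 166 163 148 112 113 114 112 109 108 143 168 172 170]
 [161 164 162 162 146 114 118 115 114 109 107 145 166 168 168]
 [163 164 163 162 143 119 119 120 118 112 109 144 167 166 167]
 [163 161 162 162 141 121 122 121 119 115 109 144 164 165 167]
 [162 164 161 161 142 127 121 122 121 120 115 141 163 163 163]
 [162 162 163 161 147 132 120 121 120 122 116 146 162 162 163]
 [163 166 164 163 146 126 121
[... 1511 characters left out ...]
7 166 168 167 166 167 169 166 158]
 [144 155 166 167 167 165 166 167 168 168 166 167 168 160 151]
 [148 143 159 163 166 166 166 165 165 165 166 165 160 148 152]]
hub z [ 0.5473 -0.2386  0.0849] [ 0.5686 -0.2281  0.0831] z samples [np.float64(0.0855), np.float64(0.0842), np.float64(0.0428), np.float64(0.0488), np.float64(0.0503), np.float64(0.0501), np.float64(0.0496), np.float64(0.0498), np.float64(0.0495), np.float64(0.0449), np.float64(0.0347), np.float64(0.0405), np.float64(0.0774), np.float64(0.0852)]
hub (558.0397338867188, -234.03829956054688) 22.69300079345703 [ 0.5575 -0.2339  0.0839]
bar end x -0.03649673376783985
bar zmid [-0.007  -0.0001  0.0063]
bar z world [0.2373 0.2445 0.246 ]
```

```bash
python3 - <<'E'
from h import *
np.set_printoptions(precision=4,suppress=True)
c=dict(np.load('g.npz')); T=np.load('T.npy'); Ti=np.linalg.inv(T)
tool=lambda X: (Ti@np.append(X,1))[:3]
for p in [(262.7,126),(263.4,112),(261.9,138),(262.7,109.4),(262.7,142.6),(255.8,126),(269.4,126)]:
    X=at_z(c,p,.084); print(p,X,tool(X))
a,b=tool(at_z(c,(263.4,112),.084)),tool(at_z(c,(261.9,138),.084)); print('slot yaw rel tool x (deg, about +y tool)',np.degrees(np.arctan2(-(b-a)[2],(b-a)[0])))
P=cloud(c); Q=(P-T[:3,3])@T[:3,:3]
for r in range(180,250,2): print(r,Q[r,256:264:3].round(4).tolist(),c['pixels'][r,259])
E
```

```text
(262.7, 126) [ 0.5577 -0.2335  0.084 ] [-0.0505  0.1652  0.0028]
(263.4, 112) [ 0.5526 -0.2221  0.084 ] [-0.0629  0.1652  0.0034]
(261.9, 138) [ 0.562  -0.2435  0.084 ] [-0.0396  0.1652  0.0021]
(262.7, 109.4) [ 0.551  -0.2204  0.084 ] [-0.0652  0.1652  0.0028]
(262.7, 142.6) [ 0.5646 -0.247   0.084 ] [-0.0353  0.1652  0.0029]
(255.8, 126) [ 0.5521 -0.2363  0.084 ] [-0.0505  0.1652 -0.0034]
(269.4, 126) [ 0.5631 -0.2307  0.084 ] [-0.0505  0.1652  0.0089]
slot yaw rel tool x (deg, about +y tool) 3.248724689836934
180 [[0.0019, 0.1703, -0.0036], [0.0021, 0.1709, -0.0006], [0.002, 0.1706, 0.0023]] [159 158 157]
182 [[0.0046, 0.1725, -0.0036], [0.0039, 0.1701, -0.0006], [0.0038, 0.1699, 0.0023]] [161 160 158]
184 [[0.0056, 0.1689, -0.0036], [0.0057, 0.1694, -0.0006], [0.0056, 0.1691, 0.0023]] [162 161 158]
186 [[0.0075, 0.1686, -0.0036], [0.0075, 0.1687, -0.0006], [0.0079, 0.1698, 0.0023]] [154 152 151]
188 [[0.0118, 0.176, -0.0037], [-0.0122, 0.0967, -0.0004], [0.0101, 0.1704, 0.0023]] [107 107 104]
190 [[-0.0122, 0.0919, -0.0026], [-0.0123, 0.0914, -0.0004], [-0.0122, 0.0917, 0.0018]] 
[... 2152 characters left out ...]
]] [49 53 53]
236 [[-0.0178, 0.0034, -0.0015], [-0.0176, 0.0038, -0.0001], [-0.017, 0.0052, 0.0012]] [49 50 51]
238 [[-0.0169, 0.0032, -0.0015], [-0.0159, 0.0054, -0.0001], [-0.016, 0.0052, 0.0012]] [52 53 55]
240 [[-0.0156, 0.0039, -0.0015], [-0.0157, 0.0037, -0.0001], [-0.0153, 0.0046, 0.0012]] [50 54 56]
242 [[-0.015, 0.0031, -0.0015], [-0.0144, 0.0043, -0.0001], [-0.0148, 0.0036, 0.0012]] [49 49 51]
244 [[-0.0133, 0.0044, -0.0015], [-0.0136, 0.0039, -0.0001], [-0.0135, 0.004, 0.0012]] [49 50 52]
246 [[-0.012, 0.005, -0.0015], [-0.0118, 0.0054, -0.0001], [-0.0126, 0.0039, 0.0012]] [50 50 53]
248 [[-0.0118, 0.0035, -0.0015], [-0.0114, 0.0043, -0.0001], [-0.0116, 0.0037, 0.0012]] [50 51 53]
```

Seat and target in the tool frame:
- Foot centre: x = +0.0007, z ≈ -0.0003, underside at y = 0.100.
- Slot: (-0.0505, 0.1652, 0.0028), turned +3.4° from the key. Its measured size is 30 x 12 mm, which matches.

I'll move over it and go down to just above the hub.

Call:
move_arm([
  {"offset": [-0.03,0,0.002],"yaw": 3.4,"jaw": 255},
  {"offset": [-0.0512,0,0.003],"yaw": 3.4,"jaw": 255},
  {"offset": [-0.0512,0.02,0.003],"yaw": 3.4,"jaw": 255},
  {"offset": [-0.0512,0.045,0.003],"yaw": 3.4,"jaw": 255},
  {"offset": [-0.0512,0.058,0.003],"yaw": 3.4,"jaw": 255},
  {"offset": [-0.0512,0.058,0.003],"yaw": 3.4,"jaw": 255},
  {"offset": [-0.0512,0.058,0.003],"yaw": 3.4,"jaw": 255},
  {"offset": [-0.0512,0.058,0.003],"yaw": 3.4,"jaw": 255},
])

```text
clock: 6.2
position: [0.5575, -0.2335, 0.1925]
ee_rot: [-0.589, 0.387, -0.389, 0.593]
ft_force: [0.4, -0.0, -1.5]
grip_width: 0.144
```

```bash
python3 - <<'E'
from h import *
np.set_printoptions(precision=4,suppress=True)
T0=np.load('T.npy'); T=pose(); print(np.linalg.inv(T0)@T); print(T)
c=shot('wrist'); cv2.imwrite('pics/i.png',cv2.resize(c['pixels'][110:260,160:360],(800,600),interpolation=2)[:,:,::-1])
np.savez('i.npz',**{k:np.array(v) for k,v in c.items()})
E
```

```text
[[ 0.9982  0.0011  0.0593 -0.0507]
 [-0.001   1.     -0.0011  0.0567]
 [-0.0593  0.001   0.9982  0.0033]
 [ 0.      0.      0.      1.    ]]
[[ 0.3986  0.0059  0.9171  0.5575]
 [-0.9171  0.0035  0.3986 -0.2335]
 [-0.0009 -1.      0.0068  0.1925]
 [ 0.      0.      0.      1.    ]]
```

View pics/i.png

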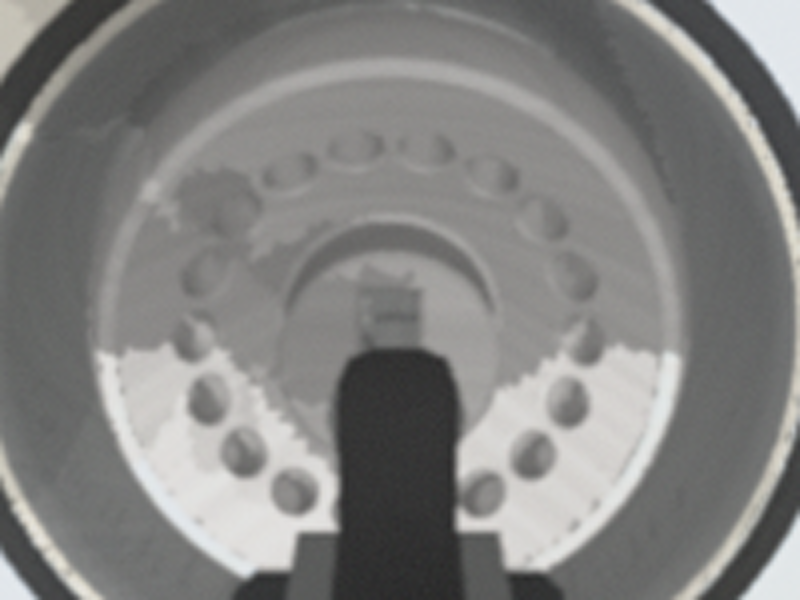

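The foot's end shows inside the slot outline, nearly centred (crop: foot ~372–420, slot ~362–422). I'll lower it in small steps and watch the force.

Call:
move_arm([
  {"offset": [-0.0004,0.005,-0.0003],"yaw": 0,"jaw": 255},
  {"offset": [-0.0004,0.008,-0.0003],"yaw": 0,"jaw": 255},
  {"offset": [-0.0004,0.011,-0.0003],"yaw": 0,"jaw": 255},
  {"offset": [-0.0004,0.013,-0.0003],"yaw": 0,"jaw": 255},
  {"offset": [-0.0004,0.014,-0.0003],"yaw": 0,"jaw": 255},
  {"offset": [-0.0004,0.014,-0.0003],"yaw": 0,"jaw": 255},
])

```text
clock: 6.75
position: [0.5571, -0.2333, 0.1783]
ee_rot: [-0.589, 0.387, -0.389, 0.593]
ft_force: [-1.9, 1.1, -0.8]
grip_width: 0.13
```

Call:
move_arm([
  {"offset": [-0.0005,0.004,-0.0003],"yaw": 0,"jaw": 255},
  {"offset": [-0.0005,0.008,-0.0003],"yaw": 0,"jaw": 255},
  {"offset": [-0.0005,0.011,-0.0003],"yaw": 0,"jaw": 255},
  {"offset": [-0.0005,0.013,-0.0003],"yaw": 0,"jaw": 255},
  {"offset": [-0.0005,0.014,-0.0003],"yaw": 0,"jaw": 255},
  {"offset": [-0.0005,0.014,-0.0003],"yaw": 0,"jaw": 255},
])

```text
clock: 7.25
position: [0.5603, -0.2356, 0.1705]
ee_rot: [-0.588, 0.383, -0.393, 0.594]
ft_force: [-3.6, 0.4, 40.8]
grip_width: 0.131
```

40 N upward before the collar height was reached. I'll back off and look.

Call:
move_arm([
  {"offset": [0,-0.003,0],"yaw": 0,"jaw": 255},
  {"offset": [0,-0.008,0],"yaw": 0,"jaw": 255},
  {"offset": [0,-0.008,0],"yaw": 0,"jaw": 255},
])

```text
clock: 7.5
position: [0.5597, -0.235, 0.1781]
ee_rot: [-0.588, 0.384, -0.392, 0.594]
ft_force: [-0.6, 0.5, -7.8]
grip_width: 0.133
```

```bash
python3 - <<'E'
from h import *
np.set_printoptions(precision=4,suppress=True)
T=pose(); print(T,manip.get_obs()['ft_force'],manip.get_obs()['torque'])
c=shot('wrist'); cv2.imwrite('pics/j.png',cv2.resize(c['pixels'][130:230,200:320],(780,600),interpolation=2)[:,:,::-1])
np.savez('j.npz',**{k:np.array(v) for k,v in c.items()}); np.save('Tj.npy',T)
P=cloud(c); Q=(P-T[:3,3])@T[:3,:3]
for r in range(168,230,3): print(r,Q[r,256:264:3].round(4).tolist(),c['pixels'][r,259])
E
```

```text
[[ 0.3976  0.0155  0.9174  0.5597]
 [-0.9175  0.0013  0.3977 -0.235 ]
 [ 0.0049 -0.9999  0.0147  0.1781]
 [ 0.      0.      0.      1.    ]] [-0.5749  0.5499 -7.8382] [ 0.2876  0.1203 -0.0366]
168 [[-0.0463, 0.0186, -0.0006], [-0.0462, 0.019, 0.0009], [-0.0464, 0.018, 0.0023]] [51 51 50]
171 [[-0.0449, 0.0186, -0.0006], [-0.0451, 0.0174, 0.0009], [-0.0449, 0.0186, 0.0023]] [50 53 52]
174 [[-0.0437, 0.0175, -0.0006], [-0.0436, 0.0177, 0.0009], [-0.0437, 0.0173, 0.0023]] [50 51 50]
177 [[-0.0422, 0.0175, -0.0006], [-0.0421, 0.0179, 0.0009], [-0.0419, 0.0186, 0.0023]] [49 51 49]
180 [[-0.0409, 0.017, -0.0006], [-0.0411, 0.0164, 0.0009], [-0.0408, 0.0174, 0.0023]] [49 50 51]
183 [[-0.0394, 0.0172, -0.0006], [-0.0397, 0.0161, 0.0009], [-0.0396, 0.0164, 0.0023]] [48 48 51]
186 [[-0.0382, 0.0162, -0.0006], [-0.0383, 0.0156, 0.0009], [-0.0382, 0.016, 0.0023]] [53 52 52]
189 [[-0.0366, 0.0165, -0.0006], [-0.0367, 0.0163, 0.0009], [-0.0365, 0.0169, 0.0023]] [51 50 50]
192 [[-0.0354, 0.0155, -0.0006], [-0.0355, 0.0153, 0.0009], [-0.0353, 0.0159, 0.0023]] [51 51 53]
195 [[-0.0337, 0.0161, -0.000
[... 440 characters left out ...]
023]] [52 51 52]
210 [[-0.0267, 0.0145, -0.0006], [-0.0267, 0.0146, 0.0009], [-0.0267, 0.0145, 0.0023]] [51 53 52]
213 [[-0.0255, 0.0137, -0.0006], [-0.0252, 0.0144, 0.0009], [-0.0253, 0.0142, 0.0023]] [53 52 53]
216 [[-0.0242, 0.0131, -0.0006], [-0.0245, 0.0124, 0.0009], [-0.0238, 0.014, 0.0023]] [51 51 51]
219 [[-0.023, 0.0122, -0.0006], [-0.0224, 0.0135, 0.0009], [-0.0227, 0.0129, 0.0023]] [50 50 49]
222 [[-0.0214, 0.0122, -0.0006], [-0.0212, 0.0127, 0.0009], [-0.0213, 0.0125, 0.0023]] [51 51 51]
225 [[-0.0193, 0.0135, -0.0006], [-0.0196, 0.0128, 0.0009], [-0.0198, 0.0123, 0.0023]] [54 52 54]
228 [[-0.0185, 0.0117, -0.0006], [-0.0181, 0.0127, 0.0009], [-0.0178, 0.0134, 0.0023]] [54 53 53]
```

View pics/j.png

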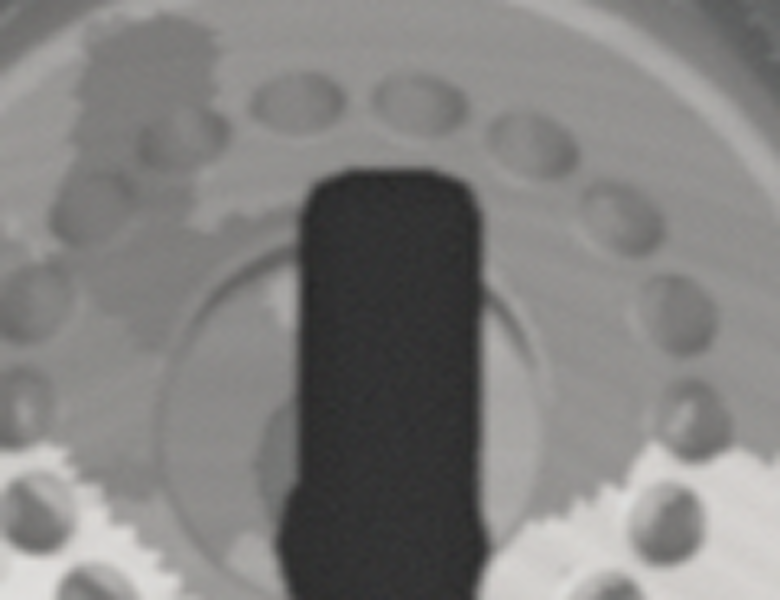

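```bash
python3 - <<'E'
from h import *
np.set_printoptions(precision=4,suppress=True)
for f in ['g','i','j']:
    c=dict(np.load(f+'.npz')); P=cloud(c)
    for lab,lo,hi,r0,r1 in [('hub',.075,.1,0,.021),('disc',.055,.078,.05,.064)]:
        r=np.linalg.norm(P[...,:2]-[.5577,-.2335],axis=-1); m=(P[...,2]>lo)&(P[...,2]<hi)&(r<r1)&(r>r0)&(c['pixels'].max(-1)>90)
        Q=P[m]; A=np.c_[Q[:,:2]-[.5577,-.2335],np.ones(len(Q))]; s=np.linalg.lstsq(A,Q[:,2],rcond=None)[0]
        for _ in range(5):
            k=abs(A@s-Q[:,2])<.0025; s=np.linalg.lstsq(A[k],Q[k,2],rcond=None)[0]
        print(f,lab,k.sum(),'slope deg',np.degrees(s[:2]),'z',s[2])
c=dict(np.load('j.npz')); s=shot('side')
cv2.imwrite('pics/k.png',np.vstack([cv2.resize(s['pixels'][100:200,190:320],(780,600),interpolation=2)])[:,:,::-1])
E
```

```text
g hub 1305 slope deg [-0.0204 -0.1326] z 0.08400022652041614
g disc 1348 slope deg [0.0984 0.0996] z 0.07672670893873473
i hub 1129 slope deg [ 0.103  -0.6473] z 0.08412363992930827
i disc 1231 slope deg [ 0.5845 -2.1341] z 0.07580933791762623
j hub 870 slope deg [ 3.634  -5.9697] z 0.08790855667706395
j disc 1485 slope deg [-4.9482  7.346 ] z 0.06838942298195516
```

View pics/k.png

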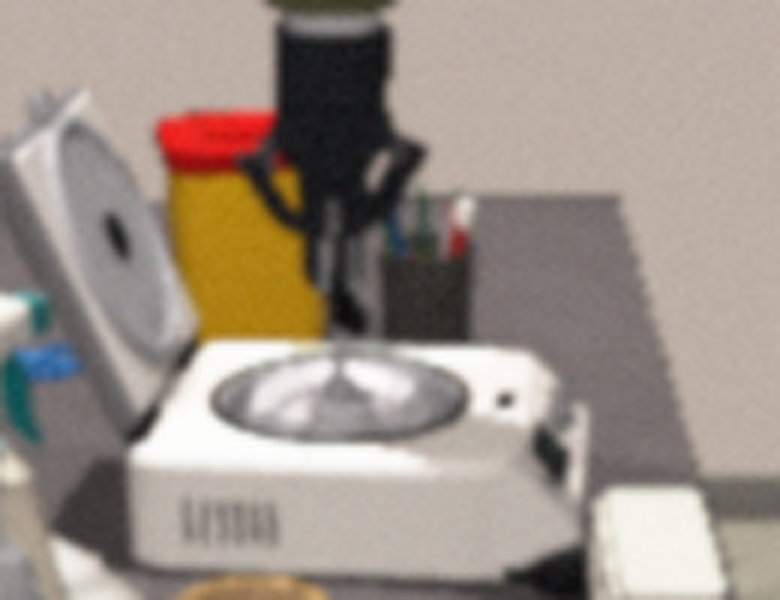

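The depth fit shows the key tilted about 12° in the jaws, and the foot has caught in the slot. The hub is tipped by several degrees. I'll lower it at once so the rotor seats again, shifting in -x at the same time because the earlier side force said the foot was too far in +x.

Call:
move_arm([
  {"offset": [-0.001,0.002,0],"yaw": 0,"jaw": 255},
  {"offset": [-0.002,0.004,0],"yaw": 0,"jaw": 255},
  {"offset": [-0.003,0.006,0],"yaw": 0,"jaw": 255},
  {"offset": [-0.003,0.006,0],"yaw": 0,"jaw": 255},
])

```text
clock: 7.93
position: [0.5592, -0.2333, 0.1724]
ee_rot: [-0.588, 0.383, -0.393, 0.594]
ft_force: [-0.7, -0.6, 5.8]
grip_width: 0.133
```

```bash
cat >> h.py <<'E'
def hubfit(c,k0=(.5577,-.2335)):
    P=cloud(c); r=np.linalg.norm(P[...,:2]-k0,axis=-1); m=(P[...,2]>.075)&(P[...,2]<.1)&(r<.021)&(c['pixels'].max(-1)>90)
    Q=P[m]; A=np.c_[Q[:,:2]-k0,np.ones(len(Q))]; s=np.linalg.lstsq(A,Q[:,2],rcond=None)[0]
    for _ in range(5):
        k=abs(A@s-Q[:,2])<.0025; s=np.linalg.lstsq(A[k],Q[k,2],rcond=None)[0]
    print('hub',k.sum(),'slope',np.degrees(s[:2]),'z',s[2])
def barline(c,T):
    P=cloud(c); Q=(P-T[:3,3])@T[:3,:3]; m=(abs(Q[...,2])<.004)&(abs(Q[...,1]-.015)<.035)&(Q[...,0]<-.013)&(Q[...,0]>-.07)&(c['pixels'].max(-1)<75)
    B=Q[m]; p=np.polyfit(B[:,0],B[:,1],1)
    for _ in range(5):
        k=abs(np.polyval(p,B[:,0])-B[:,1])<.002; p=np.polyfit(B[k,0],B[k,1],1)
    x=np.percentile(B[k,0],0.5); print('bar',k.sum(),'pitch deg',np.degrees(np.arctan(p[0])),'end x',x,'y',np.polyval(p,x),'zmid',B[:,2].mean())
E
python3 - <<'E'
from h import *
np.set_printoptions(precision=4,suppress=True)
T=pose(); o=manip.get_obs(); print(T,o['ft_force'],o['torque'],o['grip_width'])
c=shot('wrist'); hubfit(c); barline(c,T)
E
```

```text
[[ 0.3975  0.0172  0.9175  0.5592]
 [-0.9176 -0.0007  0.3975 -0.2333]
 [ 0.0075 -0.9999  0.0155  0.1724]
 [ 0.      0.      0.      1.    ]] [-0.6694 -0.5888  5.7711] [-0.2964  0.2526  0.0386] 0.1334668588370569
hub 737 slope [ 0.2699 -0.858 ] z 0.08399853304473955
bar 1339 pitch deg -14.080318419310787 end x -0.04964935189209748 y 0.019978611829300746 zmid -7.541781094016056e-05
```

The rotor is seated again (hub z 0.0840, level within noise). The key leans 14° in the jaws with its foot 15 mm down the slot. I'll open slightly so the key settles on its collar, then look.

Call:
move_arm([
  {"offset": [0,0,0],"yaw": 0,"jaw": 195},
  {"offset": [0,0,0],"yaw": 0,"jaw": 180},
  {"offset": [0,0,0],"yaw": 0,"jaw": 170},
  {"offset": [0,0,0],"yaw": 0,"jaw": 170},
  {"offset": [0,0,0],"yaw": 0,"jaw": 170},
], squeeze=60)

```text
clock: 8.4
position: [0.5591, -0.2332, 0.1723]
ee_rot: [-0.588, 0.383, -0.393, 0.594]
ft_force: [-0.7, -0.1, -0.3]
grip_width: 0.337
```

```bash
python3 - <<'E'
from h import *
np.set_printoptions(precision=4,suppress=True)
T=pose(); o=manip.get_obs(); print(T,o['ft_force'],o['torque'],o['grip_width'])
c=shot('wrist'); hubfit(c); barline(c,T); np.savez('l.npz',**{k:np.array(v) for k,v in c.items()}); np.save('Tl.npy',T)
P=cloud(c); Q=(P-T[:3,3])@T[:3,:3]
for r in range(165,260,5): print(r,Q[r,259].round(4),c['pixels'][r,259])
E
```

```text
[[ 0.3975  0.017   0.9174  0.5591]
 [-0.9176 -0.0005  0.3976 -0.2332]
 [ 0.0072 -0.9999  0.0154  0.1723]
 [ 0.      0.      0.      1.    ]] [-0.6935 -0.0708 -0.2669] [ 0.0331  0.034  -0.0523] 0.3369422510198996
hub 953 slope [ 0.0845 -0.2539] z 0.08401325926481419
bar 1555 pitch deg -43.45472350173527 end x -0.06982418050235017 y 0.03934068936487796 zmid -1.2946917268984138e-05
165 [-0.0477  0.0187  0.0009] [41 41 42]
170 [-0.0461  0.0156  0.0009] [41 45 44]
175 [-0.0441  0.0138  0.0009] [44 44 46]
180 [-0.0421  0.0126  0.0009] [45 45 45]
185 [-0.0404  0.0104  0.0009] [45 44 44]
190 [-0.0381  0.01    0.0009] [48 46 49]
195 [-0.0364  0.008   0.0009] [49 49 48]
200 [-0.035   0.005   0.0009] [50 47 49]
205 [-0.0324  0.0057  0.0009] [51 50 51]
210 [-0.0303  0.0051  0.0009] [53 53 54]
215 [-0.0268  0.0077  0.0009] [54 53 53]
220 [0.001  0.0682 0.0008] [110 111 109]
225 [0.0108 0.0823 0.0008] [125 127 124]
230 [0.0135 0.0796 0.0008] [129 131 129]
235 [0.0215 0.0882 0.0008] [162 161 159]
240 [0.0261 0.089  0.0008] [203 201 200]
245 [0.0394 0.1067 0.0008] [216 215 211]
250 [0.0516 0.1209 0.0008] [129 129 128]
255 [0.0562 0.1202 0.0008] [135 134 133]
```

```bash
python3 - <<'E'
from h import *
c=dict(np.load('l.npz')); s=shot('side'); n=shot('scene')
a=cv2.resize(c['pixels'][60:300,120:400],(700,600),interpolation=2)[:, :]
a=cv2.resize(c['pixels'][60:300,120:400],(466,400),interpolation=2)
b=cv2.resize(s['pixels'][130:190,205:255],(333,400),interpolation=2)
d=cv2.resize(n['pixels'][190:290,300:420],(240,200),interpolation=2); d=np.hstack([d,cv2.resize(n['pixels'][160:290,290:420],(200,200)),np.zeros((200,359,3),np.uint8)])
cv2.imwrite('pics/m.png',np.vstack([np.hstack([a,b]),d])[:,:,::-1])
E
```

```text
(no output)
```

View pics/m.png

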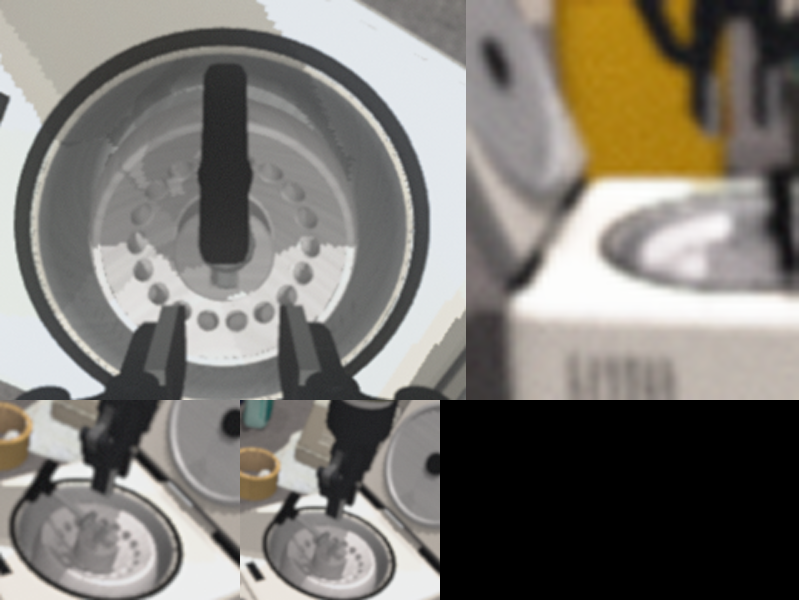

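The key leans about 43° in the slot with its foot in place. The bar still lies in the jaw plane, and the rotor is untouched and level. I'll regrip the bar lightly at its centre and swing the key upright about the slot.

Call:
move_arm([
  {"offset": [0,-0.005,0],"yaw": 0,"jaw": 120},
  {"offset": [-0.025,-0.005,0],"yaw": 0,"jaw": 120},
  {"offset": [-0.049,0.003,0],"yaw": 0,"jaw": 120},
  {"offset": [-0.049,0.0215,0],"yaw": 0,"jaw": 120},
  {"offset": [-0.049,0.0215,0],"yaw": 0,"jaw": 255},
  {"offset": [-0.049,0.0215,0],"yaw": 0,"jaw": 255},
  {"offset": [-0.049,0.0215,0],"yaw": 0,"jaw": 255},
  {"offset": [-0.049,0.0215,0],"yaw": 0,"jaw": 255},
  {"offset": [-0.049,0.0215,0],"yaw": 0,"jaw": 255},
], squeeze=25)

```text
clock: 9.3
position: [0.5403, -0.1891, 0.1512]
ee_rot: [-0.588, 0.383, -0.394, 0.594]
ft_force: [-0.6, 0.1, 1.1]
grip_width: 0.144
```

```bash
sed -i 's/Q\[...,0\]<-.013)&(Q\[...,0\]>-.07)/Q[...,0]<-.013)\&(Q[...,0]>-.09)/' h.py; python3 - <<'E'
from h import *
np.set_printoptions(precision=4,suppress=True)
T=pose(); o=manip.get_obs(); print(T,o['ft_force'],o['torque'],o['grip_width'])
print('rel l',(np.linalg.inv(np.load('Tl.npy'))@T)[:3,3])
c=shot('wrist'); hubfit(c); barline(c,T)
E
```

```text
[[ 0.3965  0.0178  0.9179  0.5403]
 [-0.918  -0.001   0.3966 -0.1891]
 [ 0.008  -0.9998  0.016   0.1512]
 [ 0.      0.      0.      1.    ]] [-0.6011  0.0562  1.0971] [-0.0016  0.0694  0.0635] 0.14426564014797835
rel l [-0.0481  0.0207 -0.0001]
hub 138 slope [-9.4155 13.0042] z 0.08850375802483842
bar 801 pitch deg -70.05897044479015 end x -0.036925373730497965 y 0.04899704246088152 zmid -5.122299312240052e-06
```

Call:
move_arm([
  {"offset": [0.0038,-0.002,0],"yaw": 0,"jaw": 255},
  {"offset": [0.0076,-0.0042,0],"yaw": 0,"jaw": 255},
  {"offset": [0.0102,-0.0054,0],"yaw": 0,"jaw": 255},
  {"offset": [0.0128,-0.0065,0],"yaw": 0,"jaw": 255},
  {"offset": [0.0178,-0.0083,0],"yaw": 0,"jaw": 255},
  {"offset": [0.0178,-0.0083,0],"yaw": 0,"jaw": 255},
])

```text
clock: 9.85
position: [0.5476, -0.206, 0.16]
ee_rot: [-0.588, 0.383, -0.394, 0.594]
ft_force: [-0.7, 2.4, 0.5]
grip_width: 0.148
```

```bash
python3 - <<'E'
from h import *
np.set_printoptions(precision=4,suppress=True)
T=pose(); o=manip.get_obs(); print(T,o['ft_force'],o['torque'],o['grip_width'])
print('rel l',(np.linalg.inv(np.load('Tl.npy'))@T)[:3,3])
c=shot('wrist'); hubfit(c); barline(c,T); np.savez('n.npz',**{k:np.array(v) for k,v in c.items()})
P=cloud(c); Q=(P-T[:3,3])@T[:3,:3]
for r in range(150,250,5): print(r,Q[r,259].round(4),c['pixels'][r,259])
E
```

```text
[[ 0.3963  0.0183  0.9179  0.5476]
 [-0.9181 -0.001   0.3964 -0.206 ]
 [ 0.0082 -0.9998  0.0164  0.16  ]
 [ 0.      0.      0.      1.    ]] [-0.7114  2.3997  0.5326] [0.6047 0.3148 0.0042] 0.1476057704117562
rel l [-0.0296  0.012   0.    ]
hub 145 slope [  5.3982 -12.2453] z 0.08558962382746298
bar 1020 pitch deg -66.32889047779227 end x -0.04088641816308555 y 0.0496800552079354 zmid -7.133873764390152e-06
150 [-0.0331  0.1424  0.0008] [134 134 133]
155 [-0.0289  0.1418  0.0008] [105 106 105]
160 [-0.0427  0.0543  0.0008] [44 46 44]
165 [-0.041   0.0489  0.0008] [43 45 43]
170 [-0.0387  0.0459  0.0008] [42 44 43]
175 [-0.0374  0.04    0.0008] [45 44 42]
180 [-0.0351  0.0381  0.0009] [38 40 40]
185 [-0.0339  0.0326  0.0009] [40 40 41]
190 [-0.0319  0.0299  0.0009] [40 38 40]
195 [-0.0306  0.0257  0.0009] [42 41 40]
200 [-0.0289  0.0227  0.0009] [42 41 41]
205 [-0.0277  0.0188  0.0009] [41 41 40]
210 [-0.0261  0.0162  0.0009] [43 44 42]
215 [-0.0251  0.012   0.0009] [42 41 41]
220 [-0.0235  0.0096  0.0009] [45 42 45]
225 [-0.0223  0.0067  0.0009] [45 46 44]
230 [-0.0211  0.0039  0.0009] [44 45 43]
235 [-0.0196  0.0017  0.0009] [48 47 49]
240 [-0.017   0.002   0.0009] [48 49 50]
245 [-0.0147  0.0016  0.0009] [41 44 42]
```

The key has come out of the slot. It now lies across the hub, leaning 66° and held only by a bar corner. I'll set it back down where it rested, regrip the upper half of the bar firmly, and lift it clear.

Call:
move_arm([
  {"offset": [-0.009,0.004,0],"yaw": 0,"jaw": 255},
  {"offset": [-0.0178,0.0083,0],"yaw": 0,"jaw": 255},
  {"offset": [-0.0178,0.0083,0],"yaw": 0,"jaw": 190},
  {"offset": [-0.0178,0.0083,0],"yaw": 0,"jaw": 150},
  {"offset": [-0.0178,0.0083,0],"yaw": 0,"jaw": 140},
  {"offset": [-0.0178,0.0083,0],"yaw": 0,"jaw": 140},
])

```text
clock: 10.4
position: [0.5405, -0.1893, 0.1515]
ee_rot: [-0.588, 0.383, -0.394, 0.594]
ft_force: [0.9, 0.3, 0.0]
grip_width: 0.449
```

```bash
python3 - <<'E'
from h import *
np.set_printoptions(precision=4,suppress=True)
T=pose(); o=manip.get_obs(); print(T[:3,3],o['ft_force'],o['grip_width'])
c=shot('wrist'); hubfit(c); barline(c,T); np.savez('p.npz',**{k:np.array(v) for k,v in c.items()}); np.save('Tp.npy',T)
P=cloud(c); Q=(P-T[:3,3])@T[:3,:3]
for r in range(120,300,6): print(r,Q[r,259].round(4),c['pixels'][r,259])
cv2.imwrite('pics/p.png',c['pixels'][:,:,::-1])
E
```

```text
[ 0.5405 -0.1893  0.1515] [0.8651 0.3156 0.0326] 0.4494549720468439
hub 1035 slope [ 0.2927 -0.7069] z 0.0837707683579765
bar 777 pitch deg -70.4667940348393 end x -0.03617717741294485 y 0.04916615673981766 zmid -3.968228453951093e-05
120 [-0.0646  0.0665  0.0008] [183 180 169]
126 [-0.0613  0.0645  0.0008] [183 181 169]
132 [-0.0575  0.0662  0.0008] [182 178 168]
138 [-0.054   0.0655  0.0008] [182 179 168]
144 [-0.0501  0.0669  0.0008] [182 179 167]
150 [-0.0465  0.0663  0.0008] [182 178 169]
156 [-0.0429  0.0657  0.0008] [133 132 124]
162 [-0.0397  0.0628  0.0008] [52 51 50]
168 [-0.0378  0.055   0.0008] [52 51 50]
174 [-0.0358  0.0484  0.0008] [48 48 47]
180 [-0.0337  0.0432  0.0008] [45 45 43]
186 [-0.0318  0.0378  0.0009] [48 48 47]
192 [-0.0303  0.0316  0.0009] [41 44 45]
198 [-0.0286  0.0267  0.0009] [44 44 44]
204 [-0.0275  0.0207  0.0009] [46 47 47]
210 [-0.0259  0.0167  0.0009] [44 44 44]
216 [-0.024   0.0135  0.0009] [44 43 44]
222 [-0.023   0.0086  0.0009] [46 47 46]
228 [-0.0216  0.0048  0.0009] [45 44 46]
234 [-0.0196  0.0029  0.0009] [52 50 52]
240 [-0.0168  0.0023  0.0009] [50 49 48]
246 [-0.0134  0.003   0.0009] [50 51 51]
252 [-0.0098  0.004   0.0009] [52 51 52]
258 [0.0161 0.0441 0.0009] [131 131 130]
264 [0.0217 0.0466 0.0009] [131 131 130]
270 [0.0262 0.0467 0.0009] [130 131 131]
276 [0.033  0.0506 0.0009] [179 180 178]
282 [0.0359 0.0481 0.0009] [164 165 162]
288 [0.0383 0.0449 0.0009] [182 185 183]
294 [0.0438 0.0462 0.0009] [187 187 184]
```

The picture's depth profile is clear: the bar's upper end is at tool (-0.020, 0.003), leaning 71°. The collar rests on the hub and the bar's lower end on the rim. I'll grip the upper half of the bar and lift the key clear.

Call:
move_arm([
  {"offset": [-0.016,0.003,0],"yaw": 0,"jaw": 140},
  {"offset": [-0.016,0.013,0],"yaw": 0,"jaw": 140},
  {"offset": [-0.016,0.013,0],"yaw": 0,"jaw": 255},
  {"offset": [-0.016,0.013,0],"yaw": 0,"jaw": 255},
  {"offset": [-0.016,0.013,0],"yaw": 0,"jaw": 255},
  {"offset": [-0.016,0.013,0],"yaw": 0,"jaw": 255},
  {"offset": [-0.016,0.013,0],"yaw": 0,"jaw": 255},
  {"offset": [-0.016,-0.01,0],"yaw": 0,"jaw": 255},
  {"offset": [-0.016,-0.045,0],"yaw": 0,"jaw": 255},
  {"offset": [-0.016,-0.045,0],"yaw": 0,"jaw": 255},
], squeeze=60)

```text
clock: 11.28
position: [0.5359, -0.1763, 0.202]
ee_rot: [-0.586, 0.381, -0.397, 0.595]
ft_force: [0.6, -0.8, -0.3]
grip_width: 0.144
```

```bash
python3 - <<'E'
from h import *
np.set_printoptions(precision=4,suppress=True)
T=pose(); o=manip.get_obs(); print(T,o['ft_force'],o['torque'],o['grip_width'],o['joint_pos'])
c=shot('wrist'); hubfit(c); barline(c,T)
P=cloud(c); Q=(P-T[:3,3])@T[:3,:3]
for r in range(150,300,8): print(r,Q[r,259].round(4),c['pixels'][r,259])
n=shot('scene'); P=cloud(n)
# side wall: points at z .02-.075 on +y side
m=(P[...,2]>.02)&(P[...,2]<.075)&(P[...,0]>.38)&(P[...,0]<.66)&(P[...,1]>-.2)&(P[...,1]<-.02)
print('n',m.sum())
s=shot('side'); P=cloud(s); m=(P[...,2]>.02)&(P[...,2]<.075)&(P[...,0]>.42)&(P[...,0]<.64)&(P[...,1]>-.2)&(P[...,1]<-.06)&(s['pixels'].min(-1)>120)
Q=P[m]; p=np.polyfit(Q[:,0],Q[:,1],1)
for _ in range(6): k=abs(np.polyval(p,Q[:,0])-Q[:,1])<.006; p=np.polyfit(Q[k,0],Q[k,1],1)
print(k.sum(),p,'yaw',np.degrees(np.arctan(p[0])),Q[k].min(0),Q[k].max(0))
E
```

```text
[[ 0.3953  0.026   0.9182  0.5359]
 [-0.9185 -0.0024  0.3955 -0.1763]
 [ 0.0125 -0.9997  0.023   0.202 ]
 [ 0.      0.      0.      1.    ]] [ 0.5938 -0.7912 -0.3386] [-0.0596 -0.1246  0.0415] 0.14384938961975183 [-0.4734  0.2664  0.839   1.7467 -0.219   1.197   0.8302]
hub 17 slope [ 3.6522 -3.4868] z 0.07823496526395579
bar 527 pitch deg -70.87193611678425 end x -0.02394714297690437 y 0.046701501809124184 zmid 3.314804875390692e-05
150 [-0.0376  0.1171  0.0008] [183 179 168]
158 [-0.0314  0.1164  0.0008] [183 178 167]
166 [-0.0255  0.114   0.0008] [59 57 57]
174 [-0.0012  0.1841  0.0008] [131 132 130]
182 [0.0075 0.1849 0.0008] [110 109 108]
190 [0.0015 0.1377 0.0008] [124 123 121]
198 [-0.0228  0.0439  0.0009] [49 51 50]
206 [-0.0203  0.0375  0.0009] [50 51 48]
214 [-0.018   0.0313  0.0009] [49 47 48]
222 [-0.0166  0.0236  0.0009] [48 50 49]
230 [-0.0147  0.0179  0.0009] [48 47 47]
238 [-0.0124  0.0135  0.0009] [49 50 49]
246 [-0.0109  0.008   0.0009] [47 45 48]
254 [-0.0089  0.0038  0.0009] [44 42 43]
262 [-0.0076 -0.0012  0.0009] [45 46 45]
270 [-0.0059 -0.0052  0.0009] [36 36 39]
278 [-0.004  -0.0086  0.0009] [41 41 43]
286 [-0.0014 -0.0107  0.0009] [36 37 39]
294 [ 0.0031 -0.0102  0.0009] [39 39 38]
n 1736
731 [-0.0678 -0.0817] yaw -3.8802432360026375 [ 0.4202 -0.1303  0.0203] [ 0.6398 -0.1072  0.075 ]
```

```bash
python3 - <<'E'
from h import *
np.set_printoptions(precision=4,suppress=True)
g=dict(np.load('g.npz'))
for p in [(315,3),(375,53),(428,100)]: print(at_z(g,p,.085))
s=shot('side'); P=cloud(s)
for x0 in np.arange(.42,.66,.03):
    m=(P[...,2]>.03)&(P[...,2]<.07)&(abs(P[...,0]-x0)<.015)&(P[...,1]>-.2)&(P[...,1]<-.06); print(round(x0,2),m.sum(),np.percentile(P[m][:,1],[10,50,90]) if m.sum() else '')
E
```

```text
[ 0.5505 -0.1242  0.085 ]
[ 0.6155 -0.134   0.085 ]
[ 0.6799 -0.1445  0.085 ]
0.42 102 [-0.17  -0.117 -0.111]
0.45 77 [-0.1169 -0.1125 -0.1094]
0.48 78 [-0.1156 -0.1125 -0.1099]
0.51 76 [-0.1182 -0.1147 -0.1117]
0.54 78 [-0.1208 -0.1176 -0.1138]
0.57 79 [-0.124  -0.1202 -0.1169]
0.6 71 [-0.1266 -0.1224 -0.1192]
0.63 70 [-0.1281 -0.1247 -0.1213]
0.66 75 [-0.1344 -0.13   -0.1247]
```

The key is gripped and clear. Plan: swing it upright in the jaws by pushing its foot gently against the fixed side wall of the centrifuge. Then set it back in its holder, take a clean central grip, and repeat the insertion with a better x alignment.

Call:
move_arm([
  {"offset": [-0.03,0,0.006],"yaw": 6,"jaw": 255},
  {"offset": [-0.065,0,0.012],"yaw": 12,"jaw": 255},
  {"offset": [-0.1,0,0.02],"yaw": 18,"jaw": 255},
  {"offset": [-0.135,0,0.028],"yaw": 24,"jaw": 255},
  {"offset": [-0.171,0,0.035],"yaw": 29.3,"jaw": 255},
  {"offset": [-0.171,0.04,0.035],"yaw": 29.3,"jaw": 255},
  {"offset": [-0.171,0.08,0.035],"yaw": 29.3,"jaw": 255},
  {"offset": [-0.171,0.095,0.035],"yaw": 29.3,"jaw": 255},
  {"offset": [-0.171,0.095,0.035],"yaw": 29.3,"jaw": 255},
])

```text
clock: 12.23
position: [0.4961, -0.0037, 0.0958]
ee_rot: [0.472, -0.522, 0.528, -0.476]
ft_force: [-0.9, -0.2, -2.5]
grip_width: 0.148
```

```bash
cat >> h.py <<'E'
def prof(c,T,rows=range(140,300,8),col=259):
    P=cloud(c); Q=(P-T[:3,3])@T[:3,:3]
    for r in rows: print(r,Q[r,col].round(4),c['pixels'][r,col].max(),end=' | ')
    print()
E
python3 - <<'E'
from h import *
np.set_printoptions(precision=4,suppress=True)
T=pose(); o=manip.get_obs(); print(T,o['ft_force'],o['grip_width'],o['joint_pos'])
c=shot('wrist'); barline(c,T); prof(c,T)
E
```

```text
[[-0.1028  0.0105  0.9946  0.4961]
 [-0.9947 -0.0033 -0.1028 -0.0037]
 [ 0.0022 -0.9999  0.0108  0.0958]
 [ 0.      0.      0.      1.    ]] [-0.8824 -0.1662 -2.5424] 0.14806301854915724 [-0.8003  0.2386  0.7964  2.0111 -0.2032  0.9612 -0.0056]
bar 541 pitch deg -71.19501853093455 end x -0.024384323494809155 y 0.047003540531413715 zmid 9.123004008816806e-05
140 [-0.0491  0.0948  0.0011] 85 | 148 [-0.0431  0.0966  0.0011] 84 | 156 [-0.0377  0.0951  0.0011] 84 | 164 [-0.0315  0.0965  0.0011] 78 | 172 [-0.026   0.0945  0.0011] 76 | 180 [-0.0198  0.0954  0.0011] 79 | 188 [-0.0135  0.0961  0.0011] 75 | 196 [-0.0242  0.0449  0.0011] 32 | 204 [-0.0215  0.0388  0.0012] 30 | 212 [-0.0194  0.032   0.0012] 30 | 220 [-0.0172  0.026   0.0012] 32 | 228 [-0.0152  0.0204  0.0012] 29 | 236 [-0.0136  0.0143  0.0012] 29 | 244 [-0.012   0.0089  0.0012] 33 | 252 [-0.0104  0.0038  0.0012] 31 | 260 [-0.0081  0.0006  0.0012] 33 | 268 [-0.0071 -0.0047  0.0012] 34 | 276 [-0.0052 -0.0081  0.0012] 30 | 284 [-0.0027 -0.0105  0.0012] 36 | 292 [ 0.0014 -0.0104  0.0012] 34 |
```

Call:
move_arm([
  {"offset": [0.015,-0.006,0],"yaw": 0,"jaw": 255},
  {"offset": [0.025,-0.007,0],"yaw": 0,"jaw": 255},
  {"offset": [0.03,-0.008,0],"yaw": 0,"jaw": 255},
  {"offset": [0.035,-0.009,0],"yaw": 0,"jaw": 255},
  {"offset": [0.04,-0.01,0],"yaw": 0,"jaw": 255},
  {"offset": [0.046,-0.012,0],"yaw": 0,"jaw": 255},
  {"offset": [0.052,-0.014,0],"yaw": 0,"jaw": 255},
  {"offset": [0.052,-0.014,0],"yaw": 0,"jaw": 255},
], squeeze=40)

```text
clock: 12.95
position: [0.4953, -0.0488, 0.1157]
ee_rot: [0.467, -0.522, 0.527, -0.482]
ft_force: [-1.6, 30.2, 16.2]
grip_width: 0.15
```

```bash
python3 - <<'E'
from h import *
np.set_printoptions(precision=4,suppress=True)
T=pose(); o=manip.get_obs(); print(T,o['ft_force'],o['grip_width'])
c=shot('wrist'); barline(c,T); prof(c,T)
E
```

```text
[[-0.0994  0.0195  0.9949  0.4953]
 [-0.995   0.0088 -0.0996 -0.0488]
 [-0.0107 -0.9998  0.0185  0.1157]
 [ 0.      0.      0.      1.    ]] [-1.6209 30.2039 16.1626] 0.1504401825069243
bar 1207 pitch deg -63.24324471435566 end x -0.03686648882998106 y 0.0416571812862099 zmid 3.90231207280338e-05
140 [-0.046   0.1163  0.0011] 85 | 148 [-0.04    0.1149  0.0011] 82 | 156 [-0.0337  0.1153  0.0011] 75 | 164 [-0.0272  0.1158  0.0011] 77 | 172 [-0.0208  0.1156  0.0011] 79 | 180 [-0.0356  0.0382  0.0011] 37 | 188 [-0.0327  0.0328  0.0011] 33 | 196 [-0.03    0.0274  0.0012] 32 | 204 [-0.0275  0.0222  0.0012] 31 | 212 [-0.0248  0.0181  0.0012] 36 | 220 [-0.0224  0.0136  0.0012] 33 | 228 [-0.0208  0.0077  0.0012] 34 | 236 [-0.0181  0.0048  0.0012] 36 | 244 [-0.0162  0.0006  0.0012] 32 | 252 [-0.0145 -0.0036  0.0012] 35 | 260 [-0.0126 -0.0072  0.0012] 37 | 268 [-0.0107 -0.0106  0.0012] 35 | 276 [-0.0087 -0.0136  0.0012] 39 | 284 [-0.0035 -0.0116  0.0012] 35 | 292 [0.0384 0.0414 0.0012] 134 |
```

Pushing nearly along the shaft mostly slid the bar. Raising the tool while the foot stays against the wall turns the key with far better leverage, so I'll move on an arc about the foot contact.

Call:
move_arm([
  {"offset": [0.001,-0.007,0],"yaw": 0,"jaw": 255},
  {"offset": [0.007,-0.014,0],"yaw": 0,"jaw": 255},
  {"offset": [0.015,-0.021,0],"yaw": 0,"jaw": 255},
  {"offset": [0.025,-0.028,0],"yaw": 0,"jaw": 255},
  {"offset": [0.031,-0.031,0],"yaw": 0,"jaw": 255},
  {"offset": [0.036,-0.033,0],"yaw": 0,"jaw": 255},
  {"offset": [0.036,-0.033,0],"yaw": 0,"jaw": 255},
], squeeze=30)

```text
clock: 13.58
position: [0.4917, -0.0853, 0.1497]
ee_rot: [0.466, -0.522, 0.527, -0.483]
ft_force: [1.3, 5.4, -0.7]
grip_width: 0.151
```

```bash
python3 - <<'E'
from h import *
np.set_printoptions(precision=4,suppress=True)
T=pose(); o=manip.get_obs(); print(T,o['ft_force'],o['grip_width'])
c=shot('wrist'); barline(c,T); prof(c,T)
E
```

```text
[[-0.1007  0.0225  0.9947  0.4917]
 [-0.9948  0.0108 -0.101  -0.0853]
 [-0.013  -0.9997  0.0213  0.1497]
 [ 0.      0.      0.      1.    ]] [ 1.3152  5.4128 -0.695 ] 0.15071685384149147
bar 2322 pitch deg -35.24921974125266 end x -0.05986199882217806 y 0.018320095932669016 zmid 7.336122810011555e-06
140 [-0.0599  0.0196  0.0011] 41 | 148 [-0.0568  0.0157  0.0012] 39 | 156 [-0.0534  0.0141  0.0012] 38 | 164 [-0.0505  0.011   0.0012] 34 | 172 [-0.0474  0.0085  0.0012] 39 | 180 [-0.0442  0.007   0.0012] 38 | 188 [-0.041   0.0054  0.0012] 36 | 196 [-0.038   0.0034  0.0012] 36 | 204 [-0.0352  0.0009  0.0012] 33 | 212 [-0.0322 -0.0009  0.0012] 37 | 220 [-0.0297 -0.0038  0.0012] 35 | 228 [-0.027  -0.006   0.0012] 37 | 236 [-0.0237 -0.0068  0.0012] 39 | 244 [-0.0211 -0.009   0.0012] 42 | 252 [-0.0184 -0.0107  0.0012] 41 | 260 [-0.0157 -0.0126  0.0012] 44 | 268 [-0.0128 -0.0141  0.0012] 46 | 276 [-0.0109 -0.017   0.0012] 46 | 284 [-0.0065 -0.016   0.0012] 113 | 292 [0.0547 0.0644 0.0012] 231 |
```

Call:
move_arm([
  {"offset": [0.008,-0.004,0],"yaw": 0,"jaw": 255},
  {"offset": [0.016,-0.006,0],"yaw": 0,"jaw": 255},
  {"offset": [0.025,-0.0073,0],"yaw": 0,"jaw": 255},
  {"offset": [0.034,-0.0075,0],"yaw": 0,"jaw": 255},
  {"offset": [0.042,-0.007,0],"yaw": 0,"jaw": 255},
  {"offset": [0.049,-0.0066,0],"yaw": 0,"jaw": 255},
  {"offset": [0.049,-0.0066,0],"yaw": 0,"jaw": 255},
])

```text
clock: 14.22
position: [0.486, -0.135, 0.1549]
ee_rot: [0.466, -0.523, 0.527, -0.482]
ft_force: [-0.1, 3.3, -0.3]
grip_width: 0.151
```

```bash
python3 - <<'E'
from h import *
np.set_printoptions(precision=4,suppress=True)
T=pose(); o=manip.get_obs(); print(T,o['ft_force'],o['grip_width'])
c=shot('wrist'); barline(c,T); prof(c,T,range(100,300,8))
E
```

```text
[[-0.1021  0.0213  0.9945  0.486 ]
 [-0.9947  0.0101 -0.1024 -0.135 ]
 [-0.0122 -0.9997  0.0202  0.1549]
 [ 0.      0.      0.      1.    ]] [-0.0651  3.2887 -0.3494] 0.15127663237915318
bar 3036 pitch deg -1.5774256749330058 end x -0.06843244309045848 y -0.017841082005705704 zmid 1.7958188786785046e-05
100 [-0.0749  0.1557  0.001 ] 115 | 108 [-0.0682  0.1552  0.001 ] 85 | 116 [-0.0614  0.1551  0.0011] 88 | 124 [-0.0545  0.1548  0.0011] 80 | 132 [-0.068  -0.0178  0.0012] 47 | 140 [-0.0653 -0.0184  0.0012] 55 | 148 [-0.0627 -0.0193  0.0012] 42 | 156 [-0.0596 -0.0174  0.0012] 42 | 164 [-0.0569 -0.018   0.0012] 46 | 172 [-0.054  -0.0181  0.0012] 44 | 180 [-0.051  -0.0178  0.0012] 45 | 188 [-0.0482 -0.0183  0.0012] 45 | 196 [-0.0454 -0.0191  0.0012] 44 | 204 [-0.0424 -0.019   0.0012] 44 | 212 [-0.0397 -0.0203  0.0012] 45 | 220 [-0.036  -0.0189  0.0012] 46 | 228 [-0.0331 -0.0196  0.0012] 44 | 236 [-0.0294 -0.0186  0.0012] 47 | 244 [-0.0264 -0.0193  0.0012] 47 | 252 [-0.023  -0.0192  0.0012] 45 | 260 [-0.0198 -0.0197  0.0012] 40 | 268 [-0.016  -0.0194  0.0012] 43 | 276 [-0.0127 -0.0197  0.0012] 42 | 284 [-0.0085 -0.0189  0.0012] 39 | 292 [0.0561 0.0663 0.0012] 52 |
```

The key is upright: pitch -1.6° in the tool and under 1° in the world. Next I'll carry it to the holder and turn it to the holder's direction.

Call:
move_arm([
  {"offset": [-0.01,0,0],"yaw": 0,"jaw": 255},
  {"offset": [-0.015,-0.02,0],"yaw": 0,"jaw": 255},
  {"offset": [-0.035,-0.04,-0.004],"yaw": -6,"jaw": 255},
  {"offset": [-0.065,-0.05,-0.008],"yaw": -13,"jaw": 255},
  {"offset": [-0.095,-0.05,-0.012],"yaw": -20,"jaw": 255},
  {"offset": [-0.125,-0.05,-0.016],"yaw": -27,"jaw": 255},
  {"offset": [-0.155,-0.05,-0.02],"yaw": -34,"jaw": 255},
  {"offset": [-0.185,-0.05,-0.024],"yaw": -41,"jaw": 255},
  {"offset": [-0.215,-0.05,-0.028],"yaw": -48,"jaw": 255},
  {"offset": [-0.236,-0.05,-0.0314],"yaw": -55,"jaw": 255},
], squeeze=80)

```text
clock: 15.1
position: [0.4778, 0.1054, 0.2072]
ee_rot: [-0.658, 0.238, -0.25, 0.669]
ft_force: [-0.4, -0.2, -1.9]
grip_width: 0.146
```

Call:
move_arm([
  {"offset": [0,0,0],"yaw": -7,"jaw": 255},
  {"offset": [0,0,0],"yaw": -14,"jaw": 255},
  {"offset": [0,0,0],"yaw": -21,"jaw": 255},
  {"offset": [0,0,0],"yaw": -28,"jaw": 255},
  {"offset": [0,0,0],"yaw": -35,"jaw": 255},
  {"offset": [0,0,0],"yaw": -42,"jaw": 255},
  {"offset": [0,0,0],"yaw": -49,"jaw": 255},
  {"offset": [0,0,0],"yaw": -52,"jaw": 255},
  {"offset": [0,0,0],"yaw": -52,"jaw": 255},
])

```text
clock: 15.85
position: [0.478, 0.1047, 0.207]
ee_rot: [-0.701, -0.08, 0.064, 0.705]
ft_force: [0.4, 0.3, -0.6]
grip_width: 0.143
```

```bash
python3 - <<'E'
from h import *
np.set_printoptions(precision=4,suppress=True)
T=pose(); o=manip.get_obs(); print(T,'yaw',np.degrees(np.arctan2(T[1,0],T[0,0])),o['ft_force'],o['grip_width'],o['joint_pos'])
c=shot('wrist'); barline(c,T); prof(c,T,range(60,300,6)); np.savez('q.npz',**{k:np.array(v) for k,v in c.items()}); np.save('Tq.npy',T)
# holder top
P=cloud(c); m=(P[...,2]>.038)&(P[...,2]<.052)&(np.linalg.norm(P[...,:2]-[.444,.096],axis=-1)<.06)
Q=P[m]; print('top',m.sum(),cv2.minAreaRect((Q[:,:2]*1000).astype(np.float32)),np.median(Q[:,2]))
cv2.imwrite('pics/q.png',cv2.resize(c['pixels'][40:260,130:390],(780,600)[:2],interpolation=2)[:,:,::-1])
E
```

```text
[[ 0.9789  0.0222 -0.203   0.478 ]
 [ 0.2029  0.008   0.9792  0.1047]
 [ 0.0234 -0.9997  0.0033  0.207 ]
 [ 0.      0.      0.      1.    ]] yaw 11.709125458116176 [ 0.4418  0.3163 -0.6483] 0.14346863079565292 [-0.9301  0.0254  0.6393  1.9134 -0.0177  1.1842  1.4906]
bar 3088 pitch deg -5.868001513745781 end x -0.06778406554034534 y -0.013358957649749724 zmid -2.935207406565106e-05
60 [-0.1113  0.2053 -0.0007] 92 | 66 [-0.1056  0.2047 -0.0007] 91 | 72 [-0.1     0.2047 -0.0007] 95 | 78 [-0.0943  0.2036 -0.0007] 90 | 84 [nan nan nan] 157 | 90 [-0.0829  0.1994 -0.0007] 160 | 96 [-0.0775  0.1634 -0.0007] 162 | 102 [-0.0724  0.1605 -0.0007] 198 | 108 [-0.0672  0.1611 -0.0007] 197 | 114 [-0.0621  0.1604 -0.0007] 199 | 120 [-0.0567  0.1625 -0.0007] 164 | 126 [-0.0684 -0.0098 -0.0007] 65 | 132 [-0.0668 -0.0138 -0.0007] 65 | 138 [-0.0647 -0.0144 -0.0007] 65 | 144 [-0.0625 -0.0138 -0.0007] 63 | 150 [-0.0605 -0.0146 -0.0007] 61 | 156 [-0.0582 -0.0139 -0.0007] 59 | 162 [-0.0562 -0.0149 -0.0007] 58 | 168 [-0.0536 -0.0135 -0.0007] 55 | 174 [-0.0518 -0.015  -0.0007] 54 | 180 [-0.0496 -0.0152 -0.0007] 54 | 186 [-0.0477 -0.0166 -0.0007] 52 | 192 [-0.0453 -0.0163 -0.0007] 52 | 198 [-0.0429 -0.016  -0.0007] 49 | 204 [-0.0406 -0.0162 -0.0007] 45 | 210 [-0.0385 -0.0169 -0.0007] 45 | 216 [-0.0361 -0.017  -0.0007] 46 | 222 [-0.0334 -0.0163 -0.0007] 44 | 228 [-0.0312 -0.017  -0.0007] 46 | 234 [-0.0286 -0.0167 -0.0007] 42 | 240 [-0.0265 -0.0176 -0.0007] 46 | 246 [-0.0241 -0.0179 -0.0007] 40 | 252 [-0.0214 -0.0176 -0.0006] 41 | 258 [-0.0196 -0.0191 -0.0006] 38 | 264 [-0.0166 -0.0186 -0.0006] 41 | 270 [-0.0144 -0.0193 -0.0006] 38 | 276 [-0.0118 -0.0195 -0.0006] 41 | 282 [-0.0093 -0.0199 -0.0006] 39 | 288 [-0.0062 -0.0194 -0.0006] 38 | 294 [ 0.1636  0.2122 -0.0006] 131 | 
top 3403 ((434.58514404296875, 93.02128601074219), (93.4990234375, 61.96039581298828), 13.484302520751953) 0.0448521362028651
```

View pics/q.png

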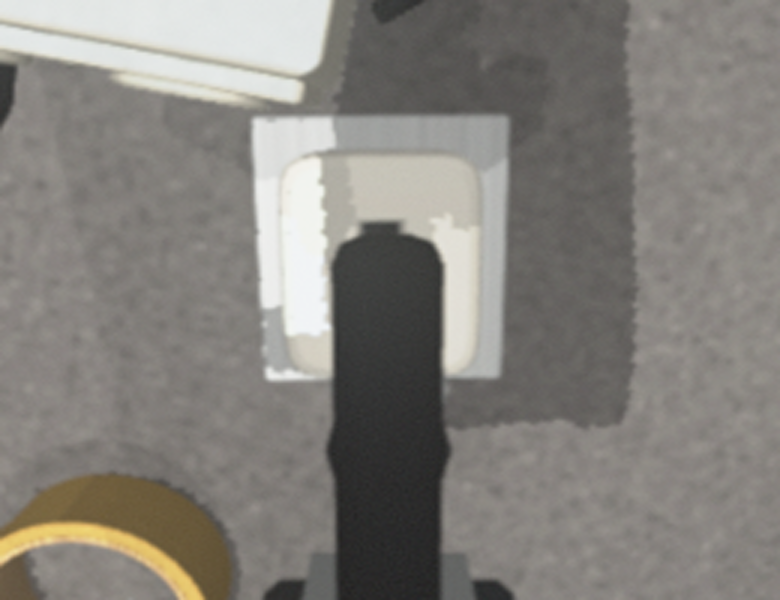

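The picture shows the key over the holder, nearly aligned, with the slot's near end visible at about (257,121) original pixels. The key has drooped about 5° because it's held by the bar's end. I'll work out the holder slot against the foot.

```bash
python3 - <<'E'
from h import *
np.set_printoptions(precision=4,suppress=True)
c=dict(np.load('q.npz')); T=np.load('Tq.npy'); Ti=np.linalg.inv(T)
f=lambda p,z=.045:(Ti@np.append(at_z(c,p,z),1))[:3]
g=c['pixels'].max(-1); print(g[116:128,244:272:2])
print('slot end',f((257.2,121.4)),at_z(c,(257.2,121.4),.045)); print('block back edge',f((257,40+152/2.727)),'left',f((130+281/3,110)),'right',f((130+481/3,110)))
w=at_z(c,(257.2,121.4),.045); print('slot centre world',w+.016*np.array([np.cos(.19),np.sin(.19),0]))
k=T@np.array([-.0266,.0787,-.0003,1]); print('foot world',k)
E
```

```text
[[177 178 185 198 196 198 199 197 198 199 198 198 197 198]
 [176 177 185 198 198 197 199 196 197 198 197 198 197 197]
 [178 176 185 199 198 198 198 199 198 199 198 197 197 197]
 [175 176 184 195 195 193 193 193 193 192 193 196 195 197]
 [175 175 180 175 172 172 165 164 163 165 174 194 197 196]
 [176 175 178 149 129 120 114 116 113 121 160 193 197 196]
 [176 180 178 126  82  79  79  76  73  93 157 196 196 197]
 [176 189 190 124  71  69  69  67  66  88 157 194 196 197]
 [176 198 195 124  76  71  71  67  67  86 153 189 197 196]
 [177 208 191 116  72  70  69  67  69  82 126 154 186 196]
 [180 206 167  89  67  68  65  67  63  69  80  91 136 180]
 [173 172 104  70  65  66  65  63  65  62  59  62  81 121]]
slot end [-0.0556  0.1607 -0.0023] [0.4276 0.0925 0.045 ]
block back edge [-0.0777  0.1602 -0.0024] left [-0.0656  0.1604 -0.032 ] right [-0.0656  0.1606  0.0271]
slot centre world [0.4433 0.0955 0.045 ]
foot world [0.4537 0.0997 0.1277 1.    ]
```

Call:
move_arm([
  {"offset": [-0.013,0.02,-0.0023],"yaw": 0.9,"jaw": 255},
  {"offset": [-0.013,0.05,-0.0023],"yaw": 0.9,"jaw": 255},
  {"offset": [-0.013,0.07,-0.0023],"yaw": 0.9,"jaw": 255},
  {"offset": [-0.013,0.076,-0.0023],"yaw": 0.9,"jaw": 255},
  {"offset": [-0.013,0.081,-0.0023],"yaw": 0.9,"jaw": 255},
  {"offset": [-0.013,0.085,-0.0023],"yaw": 0.9,"jaw": 255},
  {"offset": [-0.013,0.089,-0.0023],"yaw": 0.9,"jaw": 255},
  {"offset": [-0.013,0.092,-0.0023],"yaw": 0.9,"jaw": 255},
  {"offset": [-0.013,0.092,-0.0023],"yaw": 0.9,"jaw": 255},
])

```text
clock: 16.65
position: [0.4678, 0.1008, 0.1148]
ee_rot: [-0.702, -0.073, 0.057, 0.706]
ft_force: [-0.8, -0.2, -1.8]
grip_width: 0.142
```

```bash
python3 - <<'E'
from h import *
np.set_printoptions(precision=4,suppress=True)
T=pose(); o=manip.get_obs(); print(T,o['ft_force'],o['torque'],o['grip_width'])
print((np.linalg.inv(np.load('Tq.npy'))@T)[:3,3])
c=shot('wrist'); barline(c,T)
E
```

```text
[[ 0.9827  0.0224 -0.1837  0.4678]
 [ 0.1835  0.0083  0.983   0.1008]
 [ 0.0235 -0.9997  0.0041  0.1148]
 [ 0.      0.      0.      1.    ]] [-0.7903 -0.1506 -1.8155] [-0.0033  0.0265  0.0043] 0.1417619861526024
[-0.0129  0.0919 -0.0021]
bar 3082 pitch deg -5.907549023288937 end x -0.06788743880630885 y -0.013358680173245941 zmid -2.564278066948476e-05
```

Call:
move_arm([
  {"offset": [0.003,0.003,0],"yaw": 0,"jaw": 255},
  {"offset": [0.006,0.005,0],"yaw": 0,"jaw": 255},
  {"offset": [0.009,0.007,0],"yaw": 0,"jaw": 255},
  {"offset": [0.009,0.009,0],"yaw": 0,"jaw": 255},
  {"offset": [0.009,0.009,0],"yaw": 0,"jaw": 255},
], squeeze=40)

```text
clock: 17.12
position: [0.4763, 0.1023, 0.1055]
ee_rot: [-0.702, -0.073, 0.058, 0.706]
ft_force: [-3.0, -0.2, -1.7]
grip_width: 0.143
```

```bash
python3 - <<'E'
from h import *
np.set_printoptions(precision=4,suppress=True)
T=pose(); o=manip.get_obs(); print(T,o['ft_force'],o['torque'],o['grip_width'])
c=shot('wrist'); barline(c,T)
E
```

```text
[[ 0.9828  0.0207 -0.1836  0.4763]
 [ 0.1835  0.0075  0.983   0.1023]
 [ 0.0217 -0.9998  0.0035  0.1055]
 [ 0.      0.      0.      1.    ]] [-2.9764 -0.1507 -1.6629] [-0.0842  0.9309  0.0358] 0.14340970964155095
bar 3103 pitch deg -2.5006932282306247 end x -0.0679359425561782 y -0.016980908619338382 zmid -2.2685827699950715e-08
```

Lean is now under 4° and the foot is 17 mm into the slot. I'll release it so it settles on its collar, then rise.

Call:
move_arm([
  {"offset": [0,0,0],"yaw": 0,"jaw": 180},
  {"offset": [0,0,0],"yaw": 0,"jaw": 100},
  {"offset": [0,0,0],"yaw": 0,"jaw": 60},
  {"offset": [0,-0.02,0],"yaw": 0,"jaw": 60},
  {"offset": [0,-0.045,0],"yaw": 0,"jaw": 60},
  {"offset": [0,-0.045,0],"yaw": 0,"jaw": 60},
])

```text
clock: 17.67
position: [0.4778, 0.1024, 0.1547]
ee_rot: [-0.701, -0.075, 0.055, 0.707]
ft_force: [0.7, 0.6, 0.9]
grip_width: 0.765
```

```bash
python3 - <<'E'
from h import *
np.set_printoptions(precision=4,suppress=True)
T=pose(); o=manip.get_obs(); print(T,o['ft_force'],o['torque'],o['grip_width'])
c=shot('wrist'); bar(c,[.443,.096],.105,.13); np.savez('r.npz',**{k:np.array(v) for k,v in c.items()}); np.save('Tr.npy',T)
prof(c,T,range(80,320,8))
P=cloud(c); m=(P[...,2]>.11)&(P[...,2]<.13)&(np.linalg.norm(P[...,:2]-[.443,.096],axis=-1)<.045)&(c['pixels'].max(-1)<90)
Q=P[m]; A=np.c_[Q[:,:2]-[.443,.096],np.ones(len(Q))]; s=np.linalg.lstsq(A,Q[:,2],rcond=None)[0]; print('top slopes',np.degrees(s[:2]),s[2])
E
```

```text
[[ 0.9828  0.0266 -0.183   0.4778]
 [ 0.1828  0.0103  0.9831  0.1024]
 [ 0.028  -0.9996  0.0053  0.1547]
 [ 0.      0.      0.      1.    ]] [0.7108 0.565  0.9039] [ 0.021  -0.0296 -0.012 ] 0.7652263442940274
bar n 2862 rect ((447.0386962890625, 96.26522064208984), (64.7387466430664, 16.087692260742188), 12.046243667602539) pca yaw -169.07466208173864 mean [0.4445 0.0958 0.1206] z [0.118  0.1208 0.1225]
80 [-0.0904  0.1514 -0.0007] 97 | 88 [-0.084   0.1469 -0.0007] 157 | 96 [-0.0776  0.1419 -0.0007] 148 | 104 [-0.0724  0.1085 -0.0007] 198 | 112 [-0.0667  0.1087 -0.0007] 198 | 120 [-0.0611  0.1081 -0.0007] 197 | 128 [-0.0634  0.0315 -0.0007] 64 | 136 [-0.0594  0.032  -0.0006] 64 | 144 [-0.0554  0.0318 -0.0006] 61 | 152 [-0.0515  0.0307 -0.0006] 63 | 160 [-0.0472  0.0319 -0.0006] 64 | 168 [-0.0431  0.0316 -0.0006] 60 | 176 [-0.0388  0.0318 -0.0006] 60 | 184 [-0.0343  0.0322 -0.0006] 55 | 192 [-0.0297  0.033  -0.0006] 58 | 200 [-0.0252  0.0331 -0.0006] 56 | 208 [-0.0206  0.033  -0.0006] 51 | 216 [-0.0156  0.0339 -0.0006] 48 | 224 [-0.0106  0.0343 -0.0006] 52 | 232 [-0.0059  0.034  -0.0006] 53 | 240 [-0.0005  0.035  -0.0006] 72 | 248 [ 0.0681  0.1557 -0.0006] 128 | 256 [ 0.0775  0.1563 -0.0006] 137 | 264 [ 0.0871  0.1568 -0.0006] 125 | 272 [ 0.097   0.1575 -0.0006] 123 | 280 [ 0.1067  0.1575 -0.0006] 122 | 288 [ 0.116   0.1566 -0.0006] 117 | 296 [ 0.1269  0.1577 -0.0006] 136 | 304 [ 0.1378  0.1584 -0.0006] 130 | 312 [ 0.1486  0.1586 -0.0006] 133 | 
top slopes [-1.9293  1.6003] 0.12072617505787929
```

The key stands upright in its holder again (top z 0.1207, centred at tool x = -0.0315). I'll take a clean central grip with more squeeze.

Call:
move_arm([
  {"offset": [-0.0315,0,-0.0004],"yaw": 0,"jaw": 60},
  {"offset": [-0.0315,0.015,-0.0004],"yaw": 0,"jaw": 60},
  {"offset": [-0.0315,0.0302,-0.0004],"yaw": 0,"jaw": 100},
  {"offset": [-0.0315,0.0302,-0.0004],"yaw": 0,"jaw": 200},
  {"offset": [-0.0315,0.0302,-0.0004],"yaw": 0,"jaw": 255},
  {"offset": [-0.0315,0.0302,-0.0004],"yaw": 0,"jaw": 255},
  {"offset": [-0.0315,0.0302,-0.0004],"yaw": 0,"jaw": 255},
  {"offset": [-0.0315,0.0302,-0.0004],"yaw": 0,"jaw": 255},
  {"offset": [-0.0315,0.0302,-0.0004],"yaw": 0,"jaw": 255},
], squeeze=110)

```text
clock: 18.47
position: [0.4478, 0.0968, 0.1229]
ee_rot: [-0.701, -0.075, 0.055, 0.707]
ft_force: [-1.1, 0.2, 6.6]
grip_width: 0.129
```

Call:
move_arm([
  {"offset": [0,-0.02,0],"yaw": 0,"jaw": 255},
  {"offset": [0,-0.04,0],"yaw": 0,"jaw": 255},
  {"offset": [0,-0.04,0],"yaw": 0,"jaw": 255},
  {"offset": [0,-0.04,0],"yaw": 0,"jaw": 255},
  {"offset": [0,-0.04,0],"yaw": 0,"jaw": 255},
])

```text
clock: 18.88
position: [0.4465, 0.0964, 0.1623]
ee_rot: [-0.701, -0.075, 0.055, 0.707]
ft_force: [0.5, -0.5, -0.9]
grip_width: 0.129
```

```bash
python3 - <<'E'
from h import *
np.set_printoptions(precision=4,suppress=True)
T=pose(); o=manip.get_obs(); print(T,'yaw',np.degrees(np.arctan2(T[1,0],T[0,0])),o['ft_force'],o['torque'],o['grip_width'],o['joint_pos'])
c=shot('wrist'); barline(c,T); prof(c,T,range(176,250,4))
E
```

```text
[[ 0.9827  0.0263 -0.1835  0.4465]
 [ 0.1833  0.0106  0.983   0.0964]
 [ 0.0278 -0.9996  0.0056  0.1623]
 [ 0.      0.      0.      1.    ]] yaw 10.563420608952798 [ 0.4713 -0.5211 -0.8634] [-0.0149  0.0475 -0.0098] 0.12889185982379095 [-0.9479 -0.0175  0.6411  2.0462  0.0094  1.081   1.4442]
bar 792 pitch deg -0.6312575585685891 end x -0.033909278959797846 y 0.0012646546629316024 zmid 2.8824200398426878e-05
176 [-0.009   0.1459 -0.0006] 72 | 180 [-0.0052  0.1461 -0.0006] 70 | 184 [-0.0178  0.0896 -0.0006] 126 | 188 [-0.0152  0.0883 -0.0006] 140 | 192 [-0.0161  0.0759 -0.0006] 122 | 196 [-0.0344  0.012  -0.0006] 84 | 200 [-0.0341  0.0071 -0.0006] 62 | 204 [-0.0334  0.0039 -0.0006] 65 | 208 [-0.0325  0.001  -0.0006] 62 | 212 [-0.0311 -0.0001 -0.0006] 63 | 216 [-0.0289  0.0009 -0.0006] 61 | 220 [-0.0271  0.0006 -0.0006] 57 | 224 [-0.0251  0.0009 -0.0006] 56 | 228 [-0.0231  0.0011 -0.0006] 56 | 232 [-0.0214  0.0006 -0.0006] 57 | 236 [-0.0195  0.0004 -0.0006] 54 | 240 [-0.0173  0.001  -0.0006] 52 | 244 [-0.0148  0.0019 -0.0006] 48 | 248 [-0.0134  0.0008 -0.0006] 47 |
```

Call:
move_arm([
  {"offset": [0,-0.03,0],"yaw": 4,"jaw": 255},
  {"offset": [0,-0.07,0],"yaw": 11,"jaw": 255},
  {"offset": [0.01,-0.09,-0.04],"yaw": 18,"jaw": 255},
  {"offset": [0.015,-0.09,-0.08],"yaw": 25,"jaw": 255},
  {"offset": [0.02,-0.09,-0.12],"yaw": 32,"jaw": 255},
  {"offset": [0.025,-0.09,-0.16],"yaw": 39,"jaw": 255},
  {"offset": [0.03,-0.09,-0.2],"yaw": 46,"jaw": 255},
  {"offset": [0.036,-0.09,-0.24],"yaw": 53,"jaw": 255},
  {"offset": [0.042,-0.09,-0.27],"yaw": 58,"jaw": 255},
  {"offset": [0.042,-0.09,-0.27],"yaw": 58,"jaw": 255},
])

```text
clock: 19.77
position: [0.5347, -0.1687, 0.2506]
ee_rot: [-0.64, 0.281, -0.295, 0.651]
ft_force: [-0.7, -0.2, -1.8]
grip_width: 0.132
```

```bash
python3 - <<'E'
from h import *
np.set_printoptions(precision=4,suppress=True)
T=pose(); yaw=np.degrees(np.arctan2(T[1,0],T[0,0])); print(T,'yaw',yaw)
print('offset to view',np.linalg.inv(T)@np.array([.5777,-.2794,.250,1]),'tool yaw',yaw+66.5)
E
```

```text
[[ 0.6671  0.0241  0.7446  0.5347]
 [-0.7449  0.0051  0.6672 -0.1687]
 [ 0.0123 -0.9997  0.0213  0.2506]
 [ 0.      0.      0.      1.    ]] yaw -48.15549557675796
offset to view [ 0.1111  0.001  -0.0418  1.    ] tool yaw 18.344504423242043
```

Call:
move_arm([
  {"offset": [0.037,0.001,-0.014],"yaw": 6,"jaw": 255},
  {"offset": [0.074,0.001,-0.028],"yaw": 12,"jaw": 255},
  {"offset": [0.111,0.001,-0.042],"yaw": 18.3,"jaw": 255},
  {"offset": [0.111,0.001,-0.042],"yaw": 18.3,"jaw": 255},
  {"offset": [0.111,0.001,-0.042],"yaw": 18.3,"jaw": 255},
  {"offset": [0.111,0.001,-0.042],"yaw": 18.3,"jaw": 255},
])

```text
clock: 20.27
position: [0.5772, -0.2791, 0.2487]
ee_rot: [-0.586, 0.382, -0.393, 0.597]
ft_force: [0.7, 1.6, -2.8]
grip_width: 0.127
```

```bash
cat > slot.py <<'E'
from h import *
np.set_printoptions(precision=4,suppress=True)
o=manip.get_obs(); T=pose(); Ti=np.linalg.inv(T); yaw=np.degrees(np.arctan2(T[1,0],T[0,0])); print(T,'yaw',yaw,o['ft_force'],o['grip_width'],o['joint_pos'])
c=shot('wrist'); np.savez('s.npz',**{k:np.array(v) for k,v in c.items()}); np.save('Ts.npy',T)
hubfit(c); barline(c,T)
tool=lambda X:(Ti@np.append(X,1))[:3]
# rectified top view of hub plane z=.084 in tool x,z, 0.2mm/px
s0=tool(np.array([.5577,-.2335,.084])); n=250; h=.0002
xs=s0[0]+(np.arange(n)-n/2)*h; zs=s0[2]+(np.arange(n)-n/2)*h
X,Z=np.meshgrid(xs,zs,indexing='ij'); W=[]
A=T[2,1]; Y=(.084-T[2,3]-T[2,0]*X-T[2,2]*Z)/A
pts=np.stack([X,Y,Z],-1).reshape(-1,3)@T[:3,:3].T+T[:3,3]
uv=proj(c,pts).reshape(n,n,2).astype(np.float32)
r=cv2.remap(cv2.cvtColor(c['pixels'],cv2.COLOR_RGB2GRAY),uv[...,0],uv[...,1],1)
for th in (135,142):
    k,l,st,ce=cv2.connectedComponentsWithStats((r<th).astype(np.uint8)[40:210,40:210]); 
    i=1+np.argmin(np.linalg.norm(ce[1:]-85,axis=1)+1e3*(st[1:,4]<1500)); ys,xz=np.where(l==i)
    R=cv2.minAreaRect(np.stack([xz,ys],1).astype(np.float32)); print('th',th,'n',st[i,4],'slot centre tool x,z',xs[0]+(R[0][1]+40)*h,zs[0]+(R[0][0]+40)*h,'size mm',np.array(R[1])*.2,'ang',R[2],'y',tool(np.array([.5577,-.2335,.084]))[1])
prof(c,T,range(180,208,2),256); prof(c,T,range(180,208,2),262)
# foot/collar points in tool frame
P=cloud(c); Q=(P-T[:3,3])@T[:3,:3]
m=(Q[...,1]>.086)&(Q[...,1]<.102)&(abs(Q[...,0])<.03)&(abs(Q[...,2])<.02); B=Q[m]; print('foot',m.sum(),np.percentile(B,[2,50,98],axis=0) if m.sum() else '')
m=(Q[...,1]>.06)&(Q[...,1]<.084)&(abs(Q[...,0])<.03)&(abs(Q[...,2])<.02); B=Q[m]; print('collar',m.sum(),np.percentile(B,[2,50,98],axis=0) if m.sum() else '')
E
python3 slot.py
```

```text
[[ 0.4     0.0219  0.9163  0.5772]
 [-0.9165  0.0053  0.4    -0.2791]
 [ 0.0039 -0.9997  0.0221  0.2487]
 [ 0.      0.      0.      1.    ]] yaw -66.42275977086481 [ 0.6629  1.6448 -2.7557] 0.12711114553441993 [-0.306   0.4966  0.978   1.4716 -0.4315  1.3785  1.1037]
hub 1134 slope [ 0.0907 -0.415 ] z 0.08395470043960851
bar 799 pitch deg -0.10511808297556005 end x -0.034035371277707685 y 0.0012994902776677887 zmid 7.057053728335523e-05
th 135 n 7711 slot centre tool x,z -0.04673466959100826 -0.003173763127974353 size mm [12.0771 26.9119] ang 1.6846843957901 y 0.16448661059175496
th 142 n 8313 slot centre tool x,z -0.04692113199335202 -0.003148602910689198 size mm [12.5659 27.1671] ang 1.023030161857605 y 0.16448661059175496
180 [ 0.0022  0.1735 -0.0022] 157 | 182 [ 0.0041  0.173  -0.0022] 145 | 184 [-0.0179  0.0896 -0.0013] 106 | 186 [-0.0167  0.0888 -0.0013] 118 | 188 [-0.0156  0.0874 -0.0013] 118 | 190 [-0.0138  0.0884 -0.0013] 117 | 192 [-0.0122  0.0886 -0.0013] 111 | 194 [-0.0158  0.073  -0.0012] 100 | 196 [-0.0346  0.012  -0.0005] 70 | 198 [-0.0344  0.0095 -0.0005] 55 | 200 [-0.0342  0.0075 -0.0005] 53 | 202 [-0.0342  0.0048 -0.0005] 53 | 204 [-0.0334  0.0043 -0.0005] 56 | 206 [-0.0333  0.0021 -0.0004] 55 | 
180 [0.0023 0.1739 0.0037] 156 | 182 [0.0039 0.1723 0.0037] 143 | 184 [-0.0177  0.0904  0.003 ] 105 | 186 [-0.0167  0.0886  0.003 ] 115 | 188 [-0.0154  0.0882  0.003 ] 116 | 190 [-0.0139  0.0883  0.003 ] 119 | 192 [-0.0122  0.0887  0.003 ] 110 | 194 [-0.0157  0.0734  0.0028] 99 | 196 [-0.0345  0.0122  0.0023] 68 | 198 [-0.0348  0.0085  0.0022] 54 | 200 [-0.0344  0.0069  0.0022] 52 | 202 [-0.0342  0.0046  0.0022] 56 | 204 [-0.0335  0.0042  0.0022] 54 | 206 [-0.0335  0.0015  0.0022] 56 | 
foot 110 [[-0.0179  0.0872 -0.0028]
 [-0.0154  0.0887  0.0012]
 [-0.012   0.0922  0.0051]]
collar 110 [[-0.016   0.0708 -0.0101]
 [-0.014   0.0733  0.0008]
 [-0.0027  0.0771  0.0124]]
```

```bash
cat > hub.py <<'E'
from h import *
np.set_printoptions(precision=4,suppress=True,linewidth=200)
def go(f,Tf):
    c=dict(np.load(f)); T=np.load(Tf); Ti=np.linalg.inv(T); P=cloud(c); tool=lambda X:(Ti@np.append(X,1))[:3]
    m=(P[...,2]>.080)&(P[...,2]<.088)&(np.linalg.norm(P[...,:2]-[.5577,-.2335],axis=-1)<.03)&(c['pixels'].max(-1)>90)
    Q=(P[m]-T[:3,3])@T[:3,:3]; (cc,rr)=cv2.minEnclosingCircle((Q[:,[0,2]]*1000).astype(np.float32)); 
    hull=cv2.convexHull((Q[:,[0,2]]*1000).astype(np.float32)); e=cv2.fitEllipse(hull); 
    print(f,'hub depth circle tool x,z',cc,rr,'ellipse',e)
    w=T[:3,3]+T[:3,:3]@np.array([cc[0]/1000,Q[:,1].mean(),cc[1]/1000]); print(' world',w)
    # slot hole by depth: pixels inside hub with z<.078
    r=np.linalg.norm(P[...,:2]-w[:2],axis=-1)
    uvs=np.argwhere(m); lo,hi=uvs.min(0),uvs.max(0); sub=P[lo[0]:hi[0],lo[1]:hi[1],2]
    hole=(sub<.079); k,l,st,ce=cv2.connectedComponentsWithStats(hole.astype(np.uint8)); mid=np.array(sub.shape)[::-1]/2
    i=1+np.argmin(np.linalg.norm(ce[1:]-mid,axis=1)+1e3*(st[1:,4]<100)); ys,xs=np.where(l==i)
    for nm,px in [('top',(xs.mean(),ys.min()-.5)),('bot',(xs.mean(),ys.max()+.5)),('left',(xs.min()-.5,ys.mean())),('right',(xs.max()+.5,ys.mean())),('cen',ce[i])]:
        X=at_z(c,(px[0]+lo[1],px[1]+lo[0]),.084); print('  ',nm,np.round([px[0]+lo[1],px[1]+lo[0]],1),tool(X),X)
    g=cv2.cvtColor(c['pixels'],cv2.COLOR_RGB2GRAY); col=int(round(ce[i][0]+lo[1]))
    print(g[lo[0]-2:hi[0]+3,col-2:col+3].mean(1).round(), 'row0',lo[0]-2)
go('g.npz','T.npy'); go('s.npz','Ts.npy')
E
python3 hub.py
```

```text
g.npz hub depth circle tool x,z (-49.802127838134766, 2.883624315261841) 22.692331314086914 ellipse ((-49.71671676635742, 2.4975757598876953), (44.04750061035156, 45.23524475097656), 104.2191390991211)
 world [ 0.558  -0.234   0.0839]
   top [262.6 109.5] [-0.0651  0.1652  0.0027] [ 0.551  -0.2205  0.084 ]
   bot [262.6 142.5] [-0.0354  0.1652  0.0028] [ 0.5644 -0.2469  0.084 ]
   left [255.5 126.2] [-0.0503  0.1652 -0.0037] [ 0.5519 -0.2366  0.084 ]
   right [269.5 126.2] [-0.0503  0.1652  0.009 ] [ 0.5633 -0.2308  0.084 ]
   cen [262.6 126.2] [-0.0503  0.1652  0.0027] [ 0.5577 -0.2337  0.084 ]
[156. 148. 136. 146. 159. 166. 166. 167. 167. 165. 150. 129. 112. 107. 109. 111. 112. 115. 119. 120. 121. 120. 122. 121. 121. 121. 122. 121. 122. 122. 116. 105.  95.  90.  90.  96. 112. 121. 120.
 114. 109. 107. 107. 118. 141. 158. 167. 167. 165. 165. 159. 149. 147. 156. 161.] row0 99
s.npz hub depth circle tool x,z (-45.084495544433594, -3.127763509750366) 22.661718368530273 ellipse ((-45.13555908203125, -2.998192548751831), (44.77994155883789, 44.85660934448242), 177.09207153320312)
 world [ 0.5599 -0.2382  0.0839]
   top [254.9 116.5] [-0.0598  0.1645 -0.003 ] [ 0.5541 -0.2247  0.084 ]
   bot [254.9 147.5] [-0.0316  0.1646 -0.0031] [ 0.5653 -0.2505  0.084 ]
   left [248.5 132.1] [-0.0459  0.1644 -0.0089] [ 0.5543 -0.2398  0.084 ]
   right [261.5 132.1] [-0.0458  0.1646  0.0031] [ 0.5652 -0.235   0.084 ]
   cen [254.9 132.1] [-0.0458  0.1645 -0.003 ] [ 0.5597 -0.2375  0.084 ]
[138. 122. 140. 156. 163. 165. 165. 166. 166. 157. 135. 118. 117. 120. 120. 121. 121. 121. 121. 121. 121. 121. 121. 121. 116. 103.  95.  91.  89.  99. 116. 122. 122. 121. 121. 122. 118. 112. 108.
 108. 107. 109. 123. 148. 161. 165. 165. 165. 163. 157. 148. 151. 160.] row0 106
```

Slot and foot are both measured in the same tool frame now. The slot centre is (-0.0457, 0.1645, -0.0030) and the foot is at (-0.0049, 0.0978, +0.0012). The 1.5 mm foot offset in z that I missed the first time explains the jam. I'll move over it and hover 8 mm above.

Call:
move_arm([
  {"offset": [-0.025,0,-0.003],"yaw": 0,"jaw": 255},
  {"offset": [-0.0408,0.01,-0.0042],"yaw": 0,"jaw": 255},
  {"offset": [-0.0408,0.035,-0.0042],"yaw": 0,"jaw": 255},
  {"offset": [-0.0408,0.052,-0.0042],"yaw": 0,"jaw": 255},
  {"offset": [-0.0408,0.059,-0.0042],"yaw": 0,"jaw": 255},
  {"offset": [-0.0408,0.059,-0.0042],"yaw": 0,"jaw": 255},
  {"offset": [-0.0408,0.059,-0.0042],"yaw": 0,"jaw": 255},
  {"offset": [-0.0408,0.059,-0.0042],"yaw": 0,"jaw": 255},
])

```text
clock: 20.98
position: [0.5592, -0.2421, 0.1914]
ee_rot: [-0.585, 0.38, -0.393, 0.598]
ft_force: [0.6, 0.3, -1.1]
grip_width: 0.128
```

```bash
python3 - <<'E'
from h import *
np.set_printoptions(precision=4,suppress=True,linewidth=250)
T=pose(); o=manip.get_obs(); print(T,o['ft_force']); print((np.linalg.inv(np.load('Ts.npy'))@T)[:3,3])
c=shot('wrist'); hubfit(c,(.5597,-.2378)); np.savez('u.npz',**{k:np.array(v) for k,v in c.items()}); np.save('Tu.npy',T)
P=cloud(c); Q=(P-T[:3,3])@T[:3,:3]; g=cv2.cvtColor(c['pixels'],cv2.COLOR_RGB2GRAY)
print('cols',np.arange(242,278,2))
for r in range(172,198,1):
    print(r,g[r,242:278:2],(Q[r,242:278:3,1]*1000).round(0))
for r in (178,182,186,190): print(r,'z tool at cols 246,252,258,264,270',Q[r,[246,252,258,264,270],2]*1000,'x',Q[r,258,0]*1000)
E
```

```text
[[ 0.4019  0.0248  0.9153  0.5592]
 [-0.9157  0.0057  0.4019 -0.2421]
 [ 0.0047 -0.9997  0.025   0.1914]
 [ 0.      0.      0.      1.    ]] [ 0.6302  0.3496 -1.0607]
[-0.0413  0.0571 -0.0029]
hub 1164 slope [ 0.0779 -0.27  ] z 0.08407762920298723
cols [242 244 246 248 250 252 254 256 258 260 262 264 266 268 270 272 274 276]
172 [144 156 161 162 162 162 161 161 162 162 161 162 162 161 158 150 134 112] [108. 107. 107. 108. 108. 109. 107. 108. 107. 107. 107. 110.]
173 [155 161 162 162 161 164 161 163 164 163 163 162 162 163 162 158 150 126] [106. 107. 108. 107. 107. 108. 107. 108. 108. 108. 108. 108.]
174 [160 159 162 156 157 161 163 163 163 163 164 164 164 164 162 163 158 142] [107. 107. 106. 108. 108. 106. 107. 107. 108. 107. 107. 108.]
175 [162 161 162 148 142 150 156 155 155 154 156 158 160 162 163 165 162 155] [107. 107. 106. 107. 108. 107. 107. 108. 108. 108. 108. 107.]
176 [159 163 162 138 126 127 136 136 136 139 142 142 154 164 163 163 165 161] [107. 107. 106. 108. 109. 107. 108. 106. 107. 108. 108. 108.]
177 [150 157 162 136 122 117 122 122 124 124 125 127 147 163 163 165 165 
[... 2576 characters left out ...]
108. 108.]
196 [135 136 135 116  84  65  63  66  67  69  65  63  68  83 129 161 164 163] [106. 108. 107.  72.  12.  12.  12.  12.  12.  73. 108. 107.]
197 [137 137 127  89  61  52  50  50  50  53  51  51  53  60  96 151 163 163] [107. 107.  75.  12.  13.  11.  11.  10.  10.  12. 108. 108.]
178 z tool at cols 246,252,258,264,270 [-9.2094 -5.3729 -0.0911  5.2099  9.2458] x -8.587212540262643
182 z tool at cols 246,252,258,264,270 [-9.2208 -5.4189 -0.0958  5.2265  9.3391] x -4.742606208942509
186 z tool at cols 246,252,258,264,270 [-9.2927 -5.4994  0.1051  4.4043  9.374 ] x -16.639710191105067
190 z tool at cols 246,252,258,264,270 [-9.3391 -5.8212  0.1053  4.3967  9.389 ] x -13.807315727609568
```

The close view shows the foot sitting about 1.4 mm to the +z side of the slot centre, because the last move stopped that much short. x is right within 0.5 mm. I'll correct z and enter slowly.

Call:
move_arm([
  {"offset": [0.0004,0.003,-0.0018],"yaw": 0,"jaw": 255},
  {"offset": [0.0004,0.005,-0.0018],"yaw": 0,"jaw": 255},
  {"offset": [0.0004,0.006,-0.0018],"yaw": 0,"jaw": 255},
  {"offset": [0.0004,0.006,-0.0018],"yaw": 0,"jaw": 255},
  {"offset": [0.0004,0.006,-0.0018],"yaw": 0,"jaw": 255},
  {"offset": [0.0004,0.006,-0.0018],"yaw": 0,"jaw": 255},
])

```text
clock: 21.53
position: [0.5579, -0.2434, 0.1854]
ee_rot: [-0.585, 0.38, -0.393, 0.598]
ft_force: [-0.4, 0.8, -1.8]
grip_width: 0.126
```

```bash
python3 - <<'E'
from h import *
np.set_printoptions(precision=4,suppress=True,linewidth=250)
T=pose(); o=manip.get_obs(); print(T,o['ft_force'],o['torque']); print((np.linalg.inv(np.load('Tu.npy'))@T)[:3,3],(np.linalg.inv(np.load('Ts.npy'))@T)[:3,3])
c=shot('wrist'); np.savez('v.npz',**{k:np.array(v) for k,v in c.items()}); np.save('Tv.npy',T)
P=cloud(c); Q=(P-T[:3,3])@T[:3,:3]; g=cv2.cvtColor(c['pixels'],cv2.COLOR_RGB2GRAY)
print('cols',np.arange(246,272))
for r in range(176,196,2):
    print(r,g[r,246:272]); print('   ',(Q[r,246:272,1]*1000).round(0))
E
```

```text
[[ 0.4016  0.0249  0.9155  0.5579]
 [-0.9158  0.0055  0.4016 -0.2434]
 [ 0.0049 -0.9997  0.025   0.1854]
 [ 0.      0.      0.      1.    ]] [-0.444   0.8182 -1.7824] [0.0284 0.0149 0.015 ]
[ 0.0006  0.006  -0.0019] [-0.0407  0.0631 -0.0048]
cols [246 247 248 249 250 251 252 253 254 255 256 257 258 259 260 261 262 263 264 265 266 267 268 269 270 271]
176 [163 163 163 161 162 161 158 153 155 156 159 157 158 158 157 157 158 157 160 161 160 160 162 162 164 165]
    [101. 101. 101. 101. 101. 102. 100. 101. 101. 100. 103. 101. 102. 102. 101. 101. 102. 100. 102. 101. 101. 102. 101. 102. 102. 101.]
178 [162 160 160 153 147 147 134 124 120 121 122 122 125 125 127 128 130 127 127 128 128 134 144 153 163 163]
    [100. 101. 100. 101. 100. 101. 102. 102. 135. 102. 102. 102. 102. 103. 103. 103. 102. 102. 102. 103. 102. 102. 102. 102. 102. 102.]
180 [145 143 141 140 138 132 125 125 119 118 117 116 117 119 121 122 120 120 118 116 113 126 143 153 163 166]
    [100. 101. 102. 100. 101. 101. 101. 103. 137. 135. 135. 136. 135. 135. 135. 136. 136. 134. 136. 135. 135. 137. 102. 102. 101. 101.]
182 [137 
[... 1012 characters left out ...]
115 116 117 119 119 119 116 116 115 115 114 114 117 120 134 150 157 161]
    [101. 102. 101. 101. 101. 100. 101. 152.  90.  89.  89.  88.  88.  87.  88.  89.  88.  89.  89.  89. 152. 106. 101. 102. 101. 101.]
192 [135 135 134 135 132 127 120 114 109 110 111 108 104 103 103 108 110 109 110 113 116 124 142 155 159 162]
    [100. 101. 100. 100. 101. 102. 102. 151.  90.  88.  89.  89.  88.  77.  76.  89.  88.  89.  88.  89. 150. 105. 102. 101. 102. 102.]
194 [134 136 135 129 121 109 102  96  96  97  97 100  99 102 100  99  98  97  98  97  98 105 127 148 159 161]
    [101. 102. 102. 102. 101.  77.  76.  76.  74.  74.  74.  73.  72.  73.  72.  74.  73.  74.  74.  75.  75.  77.  75. 102. 102. 102.]
```

The foot is now centred in the slot: foot columns 254–265 within slot columns 253–267, and x agrees within 0.1 mm. I'll go in.

Call:
move_arm([
  {"offset": [0,0.003,0],"yaw": 0,"jaw": 255},
  {"offset": [0,0.006,-0.0001],"yaw": 0,"jaw": 255},
  {"offset": [0,0.009,-0.0002],"yaw": 0,"jaw": 255},
  {"offset": [0,0.011,-0.0003],"yaw": 0,"jaw": 255},
  {"offset": [0,0.011,-0.0003],"yaw": 0,"jaw": 255},
  {"offset": [0,0.011,-0.0003],"yaw": 0,"jaw": 255},
])

```text
clock: 22.08
position: [0.5578, -0.2435, 0.1742]
ee_rot: [-0.585, 0.381, -0.393, 0.598]
ft_force: [-0.2, 0.6, -1.0]
grip_width: 0.13
```

Call:
move_arm([
  {"offset": [0,0.002,0],"yaw": 0,"jaw": 255},
  {"offset": [0,0.004,-0.0001],"yaw": 0,"jaw": 255},
  {"offset": [0,0.006,-0.0001],"yaw": 0,"jaw": 255},
  {"offset": [0,0.007,-0.0002],"yaw": 0,"jaw": 255},
  {"offset": [0,0.007,-0.0002],"yaw": 0,"jaw": 255},
])

```text
clock: 22.5
position: [0.5577, -0.2434, 0.1669]
ee_rot: [-0.586, 0.381, -0.393, 0.598]
ft_force: [0.2, 0.0, -1.7]
grip_width: 0.129
```

Call:
move_arm([
  {"offset": [0,0.002,0],"yaw": 0,"jaw": 255},
  {"offset": [0,0.0035,-0.0001],"yaw": 0,"jaw": 255},
  {"offset": [0,0.0045,-0.0001],"yaw": 0,"jaw": 255},
  {"offset": [0,0.0052,-0.0001],"yaw": 0,"jaw": 255},
  {"offset": [0,0.0052,-0.0001],"yaw": 0,"jaw": 255},
])

```text
clock: 22.92
position: [0.5579, -0.2435, 0.1621]
ee_rot: [-0.585, 0.381, -0.393, 0.598]
ft_force: [-0.8, 1.8, 4.2]
grip_width: 0.13
```

Collar contact at the expected height. I'll ease the squeeze and press lightly so the collar squares the key to the hub, then clamp again.

Call:
move_arm([
  {"offset": [0,0.0005,0],"yaw": 0,"jaw": 255},
  {"offset": [0,0.001,0],"yaw": 0,"jaw": 255},
  {"offset": [0,0.001,0],"yaw": 0,"jaw": 255},
], squeeze=30)

```text
clock: 23.17
position: [0.5581, -0.2437, 0.162]
ee_rot: [-0.585, 0.38, -0.393, 0.599]
ft_force: [-2.9, 2.2, 9.6]
grip_width: 0.133
```

Call:
move_arm([
  {"offset": [0,0,0],"yaw": 0,"jaw": 255},
  {"offset": [0,0,0],"yaw": 0,"jaw": 255},
  {"offset": [0,0,0],"yaw": 0,"jaw": 255},
], squeeze=110)

```text
clock: 23.42
position: [0.5582, -0.2438, 0.1621]
ee_rot: [-0.585, 0.38, -0.393, 0.599]
ft_force: [0.2, 0.7, 3.1]
grip_width: 0.128
```

```bash
python3 - <<'E'
from h import *
np.set_printoptions(precision=4,suppress=True,linewidth=250)
T=pose(); o=manip.get_obs(); print(T,o['ft_force'],o['torque'],o['grip_width'],o['joint_pos'])
c=shot('wrist'); hubfit(c,(.5597,-.2378)); barline(c,T); prof(c,T,range(176,250,6))
E
```

```text
[[ 0.4014  0.0258  0.9155  0.5582]
 [-0.9159  0.0058  0.4014 -0.2438]
 [ 0.0051 -0.9996  0.026   0.1621]
 [ 0.      0.      0.      1.    ]] [0.2141 0.679  3.085 ] [0.0672 0.2837 0.0266] 0.12810045583426682 [-0.3848  0.4873  0.9575  1.6727 -0.4448  1.1882  1.0942]
hub 1407 slope [-0.0012 -0.2636] z 0.08412017836395333
bar 796 pitch deg -0.015078329392638822 end x -0.03404711213356392 y 0.0012745846425655243 zmid 6.0616174881862115e-05
176 [-0.0269  0.0781  0.0008] 151 | 182 [-0.0228  0.0776  0.0008] 164 | 188 [-0.0154  0.0882  0.0008] 121 | 194 [-0.016   0.0724  0.0008] 101 | 200 [-0.034   0.0081  0.0009] 45 | 206 [-0.0333  0.002   0.0009] 46 | 212 [-0.0312  0.0003  0.0009] 50 | 218 [-0.0281  0.0009  0.0009] 51 | 224 [-0.0253  0.0009  0.0009] 49 | 230 [-0.0225  0.0007  0.0009] 51 | 236 [-0.0197  0.0004  0.0009] 47 | 242 [-0.0161  0.0017  0.0009] 44 | 248 [-0.0132  0.0016  0.0009] 47 |
```

The key is seated (collar on the hub). Now the quarter turn, keeping the shaft's point in the slot fixed.

Call:
move_arm([
  {"offset": [-0.0002,-0.0005,-0.0005],"yaw": 7,"jaw": 255},
  {"offset": [-0.0004,-0.0005,-0.001],"yaw": 14,"jaw": 255},
  {"offset": [-0.0006,-0.0005,-0.0014],"yaw": 21,"jaw": 255},
  {"offset": [-0.001,-0.0005,-0.0018],"yaw": 28,"jaw": 255},
  {"offset": [-0.0013,-0.0005,-0.0022],"yaw": 35,"jaw": 255},
  {"offset": [-0.0017,-0.0005,-0.0025],"yaw": 42,"jaw": 255},
  {"offset": [-0.0022,-0.0005,-0.0028],"yaw": 49,"jaw": 255},
  {"offset": [-0.0024,-0.0005,-0.0029],"yaw": 52,"jaw": 255},
  {"offset": [-0.0024,-0.0005,-0.0029],"yaw": 52,"jaw": 255},
  {"offset": [-0.0024,-0.0005,-0.0029],"yaw": 52,"jaw": 255},
])

```text
clock: 24.3
position: [0.5547, -0.2428, 0.1624]
ee_rot: [0.354, -0.604, 0.61, -0.372]
ft_force: [-0.3, 0.0, -0.3]
grip_width: 0.124
```

```bash
python3 - <<'E'
from h import *
np.set_printoptions(precision=4,suppress=True,linewidth=250)
T=pose(); o=manip.get_obs(); print(T,'yaw',np.degrees(np.arctan2(T[1,0],T[0,0])),o['ft_force'],o['torque'],o['grip_width'],o['joint_pos'])
c=shot('wrist'); hubfit(c,(.5597,-.2378)); barline(c,T)
E
```

```text
[[-0.4723  0.0257  0.8811  0.5547]
 [-0.8813  0.0052 -0.4726 -0.2428]
 [-0.0167 -0.9997  0.0201  0.1624]
 [ 0.      0.      0.      1.    ]] yaw -118.18812095912337 [-0.3263  0.042  -0.3252] [-0.0968 -0.0439 -0.0224] 0.12391466981603437 [-0.5027  0.5878  1.1597  1.6868 -0.5887  1.2345  0.2991]
hub 1389 slope [ 0.1404 -0.1061] z 0.08408809836650494
bar 815 pitch deg 0.3771011026640067 end x -0.03488633259140981 y 0.0012333396606236926 zmid 0.0001217553795186148
```

Call:
move_arm([
  {"offset": [-0.0002,0,-0.0005],"yaw": 7,"jaw": 255},
  {"offset": [-0.0004,0,-0.001],"yaw": 14,"jaw": 255},
  {"offset": [-0.0006,0,-0.0014],"yaw": 21,"jaw": 255},
  {"offset": [-0.001,0,-0.0018],"yaw": 28,"jaw": 255},
  {"offset": [-0.0013,0,-0.0022],"yaw": 35,"jaw": 255},
  {"offset": [-0.0015,0,-0.0023],"yaw": 38.2,"jaw": 255},
  {"offset": [-0.0015,0,-0.0023],"yaw": 38.2,"jaw": 255},
  {"offset": [-0.0015,0,-0.0023],"yaw": 38.2,"jaw": 255},
])

```text
clock: 25.02
position: [0.5533, -0.2405, 0.1624]
ee_rot: [-0.137, 0.692, -0.692, 0.155]
ft_force: [0.8, -0.6, -0.0]
grip_width: 0.128
```

```bash
cat > chk.py <<'E'
from h import *
np.set_printoptions(precision=4,suppress=True,linewidth=250)
T=pose(); o=manip.get_obs(); print(T,'yaw',np.degrees(np.arctan2(T[1,0],T[0,0])),o['ft_force'],o['torque'],o['grip_width'])
c=shot('wrist'); hubfit(c,(.5597,-.2378)); barline(c,T); prof(c,T,range(170,250,6))
P=cloud(c); Q=(P-T[:3,3])@T[:3,:3]
m=(Q[...,1]>.06)&(Q[...,1]<.0765)&(abs(Q[...,0])<.03)&(abs(Q[...,2])<.02); B=Q[m]; print('collar',m.sum(),np.percentile(B,[1,50,99],axis=0) if m.sum() else '')
E
python3 chk.py
```

```text
[[-0.9146  0.0256  0.4035  0.5533]
 [-0.4035  0.0054 -0.915  -0.2405]
 [-0.0256 -0.9997  0.0054  0.1624]
 [ 0.      0.      0.      1.    ]] yaw -156.19308174222468 [ 0.8341 -0.6427 -0.0455] [-0.2532  0.0656 -0.0441] 0.12827872160503306
hub 1315 slope [ 0.1798 -0.0088] z 0.08410196656846196
bar 849 pitch deg 0.3348116804218207 end x -0.03550760768536259 y 0.0012040600037420788 zmid 0.0001067888843914122
170 [-0.0264  0.104   0.0008] 128 | 176 [-0.0271  0.0836  0.0008] 122 | 182 [-0.0236  0.0808  0.0008] 162 | 188 [-0.0202  0.0777  0.0008] 161 | 194 [-0.0172  0.0738  0.0008] 109 | 200 [-0.0356  0.0085  0.0008] 53 | 206 [-0.0347  0.0028  0.0008] 49 | 212 [-0.0326  0.0012  0.0008] 53 | 218 [-0.0301  0.0003  0.0008] 49 | 224 [-0.0266  0.0019  0.0008] 50 | 230 [-0.0238  0.0016  0.0008] 47 | 236 [-0.021   0.0014  0.0008] 51 | 242 [-0.0187  0.      0.0008] 49 | 248 [-0.0148  0.0017  0.0008] 47 | 
collar 104 [[-0.0175  0.0707 -0.0107]
 [-0.0146  0.0737  0.0015]
 [-0.0012  0.0764  0.0129]]
```

The quarter turn is done (-66.4° to -156.2°), with no force and the hub level. The key leans about 4° in the jaw pivot plane, so I'll ease the grip, press the collar lightly and bring the handle over the foot.

Call:
move_arm([
  {"offset": [0,0.001,0],"yaw": 0,"jaw": 255},
  {"offset": [-0.001,0.0015,0],"yaw": 0,"jaw": 255},
  {"offset": [-0.002,0.0015,0],"yaw": 0,"jaw": 255},
  {"offset": [-0.003,0.0015,0],"yaw": 0,"jaw": 255},
  {"offset": [-0.004,0.0015,0],"yaw": 0,"jaw": 255},
  {"offset": [-0.005,0.0015,0],"yaw": 0,"jaw": 255},
  {"offset": [-0.005,0.0015,0],"yaw": 0,"jaw": 255},
], squeeze=20)

```text
clock: 25.65
position: [0.5559, -0.2403, 0.1621]
ee_rot: [0.138, -0.692, 0.692, -0.154]
ft_force: [-10.4, -0.9, 16.1]
grip_width: 0.133
```

```bash
python3 chk.py
```

```text
[[-0.9146  0.0231  0.4036  0.5559]
 [-0.4036  0.0047 -0.9149 -0.2403]
 [-0.023  -0.9997  0.0051  0.1621]
 [ 0.      0.      0.      1.    ]] yaw -156.18716933010168 [-10.357   -0.8956  16.1043] [-0.352   3.2101  0.0001] 0.13251131813548092
hub 1290 slope [-0.5083  0.1203] z 0.08415336044532377
bar 849 pitch deg -1.263247597912613 end x -0.03565203921173378 y 0.0019814395598309453 zmid 9.50673149381925e-05
170 [-0.0265  0.1035  0.0008] 167 | 176 [-0.0247  0.0925  0.0008] 116 | 182 [-0.024   0.0792  0.0008] 161 | 188 [-0.0202  0.0776  0.0008] 161 | 194 [-0.0159  0.0779  0.0008] 141 | 200 [-0.0361  0.007   0.0008] 52 | 206 [-0.0349  0.0023  0.0008] 55 | 212 [-0.0328  0.0007  0.0008] 54 | 218 [-0.0298  0.001   0.0008] 49 | 224 [-0.0269  0.0012  0.0008] 48 | 230 [-0.024   0.0013  0.0008] 47 | 236 [-0.0209  0.0015  0.0008] 43 | 242 [-0.0178  0.0017  0.0008] 46 | 248 [-0.0146  0.0021  0.0008] 42 | 
collar 53 [[-0.0161  0.0702 -0.0177]
 [-0.005   0.0725 -0.0099]
 [ 0.0134  0.0764  0.0151]]
```

Call:
move_arm([
  {"offset": [-0.001,0.0005,0],"yaw": 0,"jaw": 255},
  {"offset": [-0.002,0.0005,0],"yaw": 0,"jaw": 255},
  {"offset": [-0.003,0.0005,0],"yaw": 0,"jaw": 255},
  {"offset": [-0.004,0.0005,0],"yaw": 0,"jaw": 255},
  {"offset": [-0.004,0.0005,0],"yaw": 0,"jaw": 255},
], squeeze=20)

```text
clock: 26.12
position: [0.5573, -0.2403, 0.1625]
ee_rot: [0.139, -0.692, 0.692, -0.153]
ft_force: [-11.4, -0.5, 12.7]
grip_width: 0.132
```

```bash
python3 chk.py
```

```text
[[-0.9147  0.0199  0.4037  0.5573]
 [-0.4037  0.0041 -0.9149 -0.2403]
 [-0.0199 -0.9998  0.0043  0.1625]
 [ 0.      0.      0.      1.    ]] yaw -156.18346175350064 [-11.3856  -0.4968  12.7398] [-0.2947  3.1643  0.0326] 0.131530374931391
hub 1220 slope [-1.1957  0.3604] z 0.0844491150393883
bar 851 pitch deg -1.3393310340950284 end x -0.035669371802069846 y 0.0020452883683896176 zmid 9.992424473904323e-05
170 [-0.0264  0.104   0.0008] 154 | 176 [-0.0242  0.0946  0.0008] 114 | 182 [-0.0238  0.08    0.0008] 158 | 188 [-0.0199  0.0789  0.0008] 161 | 194 [-0.0155  0.079   0.0008] 141 | 200 [-0.0362  0.0064  0.0008] 49 | 206 [-0.0349  0.0024  0.0008] 50 | 212 [-0.032   0.0027  0.0008] 52 | 218 [-0.0299  0.0007  0.0008] 53 | 224 [-0.027   0.001   0.0008] 50 | 230 [-0.0241  0.001   0.0008] 48 | 236 [-0.0211  0.0011  0.0008] 47 | 242 [-0.0178  0.0019  0.0008] 44 | 248 [-0.0147  0.0019  0.0008] 44 | 
collar 58 [[-0.0162  0.0703 -0.019 ]
 [-0.0045  0.0728 -0.01  ]
 [ 0.0141  0.0765  0.0138]]
```

The hub is starting to follow the sideways push, so I'll stop that. The foot is now locked under the hub, so the key can't fall. I'll unload, open the jaws a little so the key sits flat on its collar, and regrip.

Call:
move_arm([
  {"offset": [0.002,0,0],"yaw": 0,"jaw": 255},
  {"offset": [0.003,-0.001,0],"yaw": 0,"jaw": 230},
  {"offset": [0.001,-0.002,0],"yaw": 0,"jaw": 190},
  {"offset": [-0.002,-0.002,0],"yaw": 0,"jaw": 180},
  {"offset": [-0.002,-0.002,0],"yaw": 0,"jaw": 180},
  {"offset": [-0.002,-0.002,0],"yaw": 0,"jaw": 180},
], squeeze=20)

```text
clock: 26.67
position: [0.5595, -0.2391, 0.1644]
ee_rot: [0.139, -0.692, 0.692, -0.154]
ft_force: [-0.1, -0.1, -0.5]
grip_width: 0.294
```

```bash
python3 chk.py
```

```text
[[-0.9141  0.0201  0.4049  0.5595]
 [-0.4049  0.0042 -0.9144 -0.2391]
 [-0.0201 -0.9998  0.0043  0.1644]
 [ 0.      0.      0.      1.    ]] yaw -156.11068184128825 [-0.1188 -0.0998 -0.5469] [-0.0022 -0.0082 -0.0068] 0.2937925260583486
hub 1252 slope [ 0.2544 -0.023 ] z 0.08411628420531923
bar 660 pitch deg -2.141658369629219 end x -0.031274114004539194 y 0.004112757600749313 zmid 1.2543720867557258e-05
170 [-0.026   0.1057  0.0008] 140 | 176 [-0.0212  0.1061  0.0008] 153 | 182 [-0.021   0.09    0.0008] 116 | 188 [-0.0192  0.0811  0.0008] 163 | 194 [-0.015   0.0807  0.0008] 162 | 200 [-0.0121  0.0764  0.0008] 112 | 206 [-0.0316  0.0113  0.0008] 52 | 212 [-0.0313  0.0045  0.0008] 50 | 218 [-0.0284  0.0045  0.0008] 52 | 224 [-0.0261  0.0029  0.0008] 48 | 230 [-0.0224  0.0047  0.0008] 48 | 236 [-0.02    0.0033  0.0008] 48 | 242 [-0.0173  0.0027  0.0008] 49 | 248 [-0.0135  0.0041  0.0008] 44 | 
collar 86 [[-0.012   0.0719 -0.0029]
 [-0.0041  0.0739  0.0104]
 [ 0.0055  0.0763  0.0125]]
```

Level hub, key upright on its collar. Regrip firmly, then check.

Call:
move_arm([
  {"offset": [0.001,0.0006,0],"yaw": 0,"jaw": 180},
  {"offset": [0.001,0.0006,0],"yaw": 0,"jaw": 220},
  {"offset": [0.001,0.0006,0],"yaw": 0,"jaw": 255},
  {"offset": [0.001,0.0006,0],"yaw": 0,"jaw": 255},
  {"offset": [0.001,0.0006,0],"yaw": 0,"jaw": 255},
  {"offset": [0.001,0.0006,0],"yaw": 0,"jaw": 255},
  {"offset": [0.001,0.0006,0],"yaw": 0,"jaw": 255},
], squeeze=115)

```text
clock: 27.3
position: [0.5585, -0.2397, 0.164]
ee_rot: [0.139, -0.692, 0.692, -0.153]
ft_force: [-1.5, -0.0, 3.0]
grip_width: 0.127
```

```bash
python3 chk.py
```

```text
[[-0.9143  0.0202  0.4045  0.5585]
 [-0.4045  0.004  -0.9145 -0.2397]
 [-0.0201 -0.9998  0.0045  0.164 ]
 [ 0.      0.      0.      1.    ]] yaw -156.13426480777085 [-1.5416 -0.03    3.0394] [ 0.0955  0.1988 -0.0463] 0.12690500844730693
hub 1287 slope [0.1658 0.1332] z 0.08407129089247269
bar 730 pitch deg -2.5456034316912963 end x -0.03286127382677418 y 0.004048113130650995 zmid 5.555333155973536e-05
170 [-0.0265  0.1035  0.0008] 137 | 176 [-0.022   0.103   0.0008] 119 | 182 [-0.0221  0.0858  0.0008] 118 | 188 [-0.0192  0.0812  0.0008] 162 | 194 [-0.015   0.0806  0.0008] 162 | 200 [-0.0129  0.074   0.0008] 72 | 206 [-0.0331  0.0071  0.0008] 51 | 212 [-0.031   0.0051  0.0008] 51 | 218 [-0.029   0.003   0.0008] 51 | 224 [-0.0266  0.0018  0.0008] 51 | 230 [-0.0227  0.004   0.0008] 48 | 236 [-0.0198  0.0038  0.0008] 44 | 242 [-0.0168  0.0038  0.0008] 45 | 248 [-0.0138  0.0036  0.0008] 44 | 
collar 64 [[-0.013   0.0725 -0.0109]
 [-0.0032  0.0738 -0.0005]
 [ 0.0037  0.0765  0.0125]]
```

Slow take-up first, to seat the foot in the groove.

Call:
move_arm([
  {"offset": [0,-0.0015,0],"yaw": 0,"jaw": 255},
  {"offset": [0,-0.003,0],"yaw": 0,"jaw": 255},
  {"offset": [-0.0001,-0.0045,0],"yaw": 0,"jaw": 255},
  {"offset": [-0.0001,-0.0055,0],"yaw": 0,"jaw": 255},
  {"offset": [-0.0001,-0.0065,0],"yaw": 0,"jaw": 255},
  {"offset": [-0.0002,-0.0075,0],"yaw": 0,"jaw": 255},
  {"offset": [-0.0002,-0.0085,0],"yaw": 0,"jaw": 255},
  {"offset": [-0.0002,-0.0085,0],"yaw": 0,"jaw": 255},
])

```text
clock: 28.02
position: [0.5584, -0.2395, 0.1723]
ee_rot: [-0.139, 0.692, -0.692, 0.153]
ft_force: [0.9, 0.2, -9.0]
grip_width: 0.121
```

```bash
python3 chk.py
```

```text
[[-0.9143  0.0198  0.4045  0.5584]
 [-0.4045  0.0043 -0.9145 -0.2395]
 [-0.0198 -0.9998  0.004   0.1723]
 [ 0.      0.      0.      1.    ]] yaw -156.13564979951508 [ 0.8521  0.1522 -9.0358] [-0.0156  0.1325  0.0057] 0.12090726510409175
hub 1256 slope [2.4165 0.6147] z 0.08739146201042518
bar 715 pitch deg -1.504082035128764 end x -0.03272188239060349 y 0.003911052753481232 zmid 4.6169069781701696e-05
170 [-0.0251  0.1095  0.0008] 155 | 176 [-0.0224  0.1014  0.0008] 117 | 182 [-0.0224  0.0851  0.0008] 141 | 188 [-0.0185  0.0834  0.0008] 159 | 194 [-0.0137  0.0846  0.0008] 161 | 200 [-0.0131  0.0732  0.0008] 73 | 206 [-0.033   0.0075  0.0008] 49 | 212 [-0.0312  0.0046  0.0008] 49 | 218 [-0.0288  0.0035  0.0008] 50 | 224 [-0.026   0.0031  0.0008] 51 | 230 [-0.0224  0.0046  0.0008] 50 | 236 [-0.0197  0.004   0.0008] 45 | 242 [-0.0165  0.0043  0.0008] 43 | 248 [-0.0136  0.0039  0.0008] 44 | 
collar 66 [[-0.0131  0.0719 -0.0104]
 [-0.0041  0.074   0.0005]
 [ 0.0028  0.0764  0.0125]]
```

The foot is seated and carrying the rotor (9 N), but it hangs about 2.4° off level. It's only 3 mm up, so I'll set it back on the cone and pick it up again with a soft grip. That lets the flat foot align itself in the groove before I clamp hard.

Call:
move_arm([
  {"offset": [0,0.002,0],"yaw": 0,"jaw": 255},
  {"offset": [0,0.004,0],"yaw": 0,"jaw": 255},
  {"offset": [0.0001,0.0055,0],"yaw": 0,"jaw": 255},
  {"offset": [0.0001,0.0055,0],"yaw": 0,"jaw": 255},
])

```text
clock: 28.4
position: [0.5586, -0.2399, 0.167]
ee_rot: [0.139, -0.692, 0.692, -0.154]
ft_force: [0.3, 0.3, -1.5]
grip_width: 0.127
```

Call:
move_arm([
  {"offset": [0,0,0],"yaw": 0,"jaw": 255},
  {"offset": [0,-0.001,0],"yaw": 0,"jaw": 255},
  {"offset": [0,-0.002,0],"yaw": 0,"jaw": 255},
  {"offset": [0,-0.003,0],"yaw": 0,"jaw": 255},
  {"offset": [0,-0.0038,0],"yaw": 0,"jaw": 255},
  {"offset": [0,-0.0045,0],"yaw": 0,"jaw": 255},
  {"offset": [0,-0.005,0],"yaw": 0,"jaw": 255},
  {"offset": [0,-0.005,0],"yaw": 0,"jaw": 255},
], squeeze=20)

```text
clock: 29.07
position: [0.5584, -0.2397, 0.1719]
ee_rot: [0.139, -0.692, 0.692, -0.153]
ft_force: [-0.8, 1.2, -9.5]
grip_width: 0.122
```

```bash
python3 chk.py
```

```text
[[-0.9143  0.0202  0.4045  0.5584]
 [-0.4045  0.004  -0.9145 -0.2397]
 [-0.0201 -0.9998  0.0045  0.1719]
 [ 0.      0.      0.      1.    ]] yaw -156.13655466307205 [-0.795   1.1984 -9.4658] [ 0.0313  0.2939 -0.0308] 0.12204575267621097
hub 1226 slope [2.0498 0.6654] z 0.08705085792979662
bar 720 pitch deg -2.3067184912664485 end x -0.0328801199487852 y 0.004117292818235918 zmid 6.58064427795834e-05
170 [-0.025   0.1098  0.0008] 166 | 176 [-0.0236  0.097   0.0008] 116 | 182 [-0.0224  0.0848  0.0008] 155 | 188 [-0.0184  0.0837  0.0008] 160 | 194 [-0.0135  0.0852  0.0008] 159 | 200 [-0.0332  0.0153  0.0008] 70 | 206 [-0.0332  0.007   0.0008] 51 | 212 [-0.0318  0.0031  0.0008] 52 | 218 [-0.0288  0.0034  0.0008] 52 | 224 [-0.0263  0.0025  0.0008] 49 | 230 [-0.0231  0.0032  0.0008] 45 | 236 [-0.0206  0.0022  0.0008] 44 | 242 [-0.0167  0.0039  0.0008] 44 | 248 [-0.0141  0.003   0.0008] 44 | 
collar 48 [[-0.0131  0.0724 -0.0106]
 [-0.0024  0.0737 -0.0085]
 [ 0.0027  0.0762  0.0125]]
```

It held even at 20 N, but it's still about 2° off. With the cone still holding the rotor's foot, a small -x shift of the handle should swing it level. Then I'll clamp.

Call:
move_arm([
  {"offset": [-0.001,0,0],"yaw": 0,"jaw": 255},
  {"offset": [-0.002,0,0],"yaw": 0,"jaw": 255},
  {"offset": [-0.003,0,0],"yaw": 0,"jaw": 255},
  {"offset": [-0.004,0,0],"yaw": 0,"jaw": 255},
  {"offset": [-0.0045,0,0],"yaw": 0,"jaw": 255},
  {"offset": [-0.0045,0,0],"yaw": 0,"jaw": 255},
])

```text
clock: 29.62
position: [0.5625, -0.2378, 0.1718]
ee_rot: [0.139, -0.692, 0.692, -0.153]
ft_force: [-2.6, -0.4, -9.8]
grip_width: 0.128
```

```bash
python3 chk.py
```

```text
[[-0.9143  0.0197  0.4046  0.5625]
 [-0.4046  0.0041 -0.9145 -0.2378]
 [-0.0197 -0.9998  0.0042  0.1718]
 [ 0.      0.      0.      1.    ]] yaw -156.12787009322858 [-2.6338 -0.3765 -9.7816] [0.015  0.9112 0.066 ] 0.12832570686889785
hub 995 slope [-0.1677  2.5349] z 0.08712342927927928
bar 723 pitch deg -2.944757873336473 end x -0.03301549096205164 y 0.0044095901247649645 zmid 6.680755123483238e-05
170 [-0.0247  0.111   0.0008] 139 | 176 [-0.0215  0.105   0.0008] 113 | 182 [-0.0218  0.087   0.0008] 137 | 188 [-0.0182  0.0843  0.0008] 158 | 194 [-0.0138  0.0842  0.0008] 157 | 200 [-0.0332  0.0152  0.0008] 69 | 206 [-0.0334  0.0065  0.0008] 51 | 212 [-0.0312  0.0047  0.0008] 52 | 218 [-0.0288  0.0036  0.0008] 48 | 224 [-0.0258  0.0038  0.0008] 49 | 230 [-0.023   0.0034  0.0008] 45 | 236 [-0.0201  0.0032  0.0008] 48 | 242 [-0.017   0.0034  0.0008] 46 | 248 [-0.0136  0.0039  0.0008] 42 | 
collar 46 [[-0.007   0.0714 -0.0109]
 [-0.0016  0.0737 -0.0094]
 [ 0.0034  0.0761  0.0126]]
```

Call:
move_arm([
  {"offset": [0,0,0],"yaw": 0,"jaw": 255},
  {"offset": [0,0,0],"yaw": 0,"jaw": 255},
  {"offset": [0.0005,-0.003,0],"yaw": 0,"jaw": 255},
  {"offset": [0,-0.008,0],"yaw": 0,"jaw": 255},
  {"offset": [0,-0.014,0],"yaw": 0,"jaw": 255},
  {"offset": [0,-0.02,0],"yaw": 0,"jaw": 255},
  {"offset": [-0.0005,-0.026,0],"yaw": 0,"jaw": 255},
  {"offset": [-0.0005,-0.03,0],"yaw": 0,"jaw": 255},
  {"offset": [-0.0005,-0.03,0],"yaw": 0,"jaw": 255},
  {"offset": [-0.0005,-0.03,0],"yaw": 0,"jaw": 255},
], squeeze=118)

```text
clock: 30.5
position: [0.5625, -0.2378, 0.2021]
ee_rot: [0.139, -0.692, 0.692, -0.154]
ft_force: [0.5, -0.4, -9.0]
grip_width: 0.123
```

```bash
cat > lev.py <<'E'
from h import *
np.set_printoptions(precision=4,suppress=True,linewidth=250)
T=pose(); o=manip.get_obs(); print(T,o['ft_force'],o['torque'],o['grip_width'])
def plane(Q,n=8,tol=.0015):
    mu=Q.mean(0); A=np.c_[Q[:,:2]-mu[:2],np.ones(len(Q))]; s=np.linalg.lstsq(A,Q[:,2],rcond=None)[0]
    for _ in range(n): k=abs(A@s-Q[:,2])<tol; s=np.linalg.lstsq(A[k],Q[k,2],rcond=None)[0]
    return k.sum(),np.degrees(s[:2]),s[2],mu,Q[k].max(0)-Q[k].min(0)
c=shot('wrist'); P=cloud(c); Q=(P-T[:3,3])@T[:3,:3]; b=c['pixels'].max(-1)>85
hy=float(__import__('sys').argv[1])
ctr=T[:3,3]+T[:3,:3]@np.array([0,hy,0]); r=np.linalg.norm(P[...,:2]-ctr[:2],axis=-1); hz=ctr[2]
m=b&(r<.0215)&(abs(P[...,2]-hz)<.006); print('hub',plane(P[m]),'expected z',hz)
h=P[...,2][b&(r>.03)&(r<.068)]-hz; H,e=np.histogram(h,np.arange(-.06,.01,.004)); print(dict(zip((e[:-1]*1000).round(),H)))
np.savez('w.npz',**{k:np.array(v) for k,v in c.items()}); np.save('Tw.npy',T)
# ring at rim of the rotor: r .05-.064
for a,bb in ((.026,.046),(.05,.064)):
    m=b&(r>a)&(r<bb)&(P[...,2]>hz-.035)&(P[...,2]<hz+.008); print('ring',a,plane(P[m],tol=.003))
E
python3 lev.py 0.0843
```

```text
[[-0.9142  0.0204  0.4047  0.5625]
 [-0.4047  0.0041 -0.9145 -0.2378]
 [-0.0203 -0.9998  0.0045  0.2021]
 [ 0.      0.      0.      1.    ]] [ 0.477  -0.4437 -8.9784] [-0.0283  0.097  -0.0174] 0.1229698484245507
hub (np.int64(1269), array([2.5699, 0.2123]), np.float64(0.1174542640289854), array([ 0.5692, -0.2348,  0.1174]), array([0.0421, 0.0425, 0.004 ])) expected z 0.11782148263791209
{np.float64(-60.0): np.int64(0), np.float64(-56.0): np.int64(0), np.float64(-52.0): np.int64(0), np.float64(-48.0): np.int64(0), np.float64(-44.0): np.int64(0), np.float64(-40.0): np.int64(42), np.float64(-36.0): np.int64(162), np.float64(-32.0): np.int64(293), np.float64(-28.0): np.int64(564), np.float64(-24.0): np.int64(1910), np.float64(-20.0): np.int64(1885), np.float64(-16.0): np.int64(1466), np.float64(-12.0): np.int64(2811), np.float64(-8.0): np.int64(3665), np.float64(-4.0): np.int64(1656), np.float64(0.0): np.int64(0), np.float64(4.0): np.int64(0)}
ring 0.026 (np.int64(3250), array([ 1.6345, -0.3185]), np.float64(0.09750728307193653), array([ 0.5707, -0.2356,  0.0985]), array([0.0876, 0.0905, 0.0079]))
ring 0.05 (np.int64(5115), array([ 2.1784, -0.2268]), np.float64(0.11287555629096407), array([ 0.5843, -0.2255,  0.1116]), array([0.1182, 0.1199, 0.0099]))
```

The rotor hangs freely and steadily, about 2.5° from level (hub z 0.1175, underside 0.0675). More handling risks more than that small lean is worth. I'll lift the remaining 67 mm straight up.

Call:
move_arm([
  {"offset": [-0.0002,-0.008,0],"yaw": 0,"jaw": 255},
  {"offset": [-0.0004,-0.02,0.0001],"yaw": 0,"jaw": 255},
  {"offset": [-0.0007,-0.034,0.0001],"yaw": 0,"jaw": 255},
  {"offset": [-0.001,-0.048,0.0002],"yaw": 0,"jaw": 255},
  {"offset": [-0.0012,-0.058,0.0003],"yaw": 0,"jaw": 255},
  {"offset": [-0.0013,-0.064,0.0003],"yaw": 0,"jaw": 255},
  {"offset": [-0.0014,-0.0675,0.0003],"yaw": 0,"jaw": 255},
  {"offset": [-0.0014,-0.0675,0.0003],"yaw": 0,"jaw": 255},
  {"offset": [-0.0014,-0.0675,0.0003],"yaw": 0,"jaw": 255},
  {"offset": [-0.0014,-0.0675,0.0003],"yaw": 0,"jaw": 255},
])

```text
clock: 31.38
position: [0.5621, -0.2374, 0.2686]
ee_rot: [-0.139, 0.692, -0.692, 0.153]
ft_force: [-0.2, 1.3, -9.6]
grip_width: 0.126
```

```bash
python3 lev.py 0.0847; python3 - <<'E'
from h import *
np.set_printoptions(precision=4,suppress=True)
for n in ['scene','side']:
    c=shot(n)
    for q,z in [('buffer_bottle',0),('timer',0),('tape_roll',0),('rotor',.135),('bowl_rim',.085)]:
        for r in manip.spot_point(c,q)[:1]: print(n,q,round(r['confidence'],2),np.round(r['centre']),at_z(c,r['centre'],z))
o=manip.get_obs(); print(o['clock'],o['joint_velocities'],o['ft_force'])
E
```

```text
[[-0.9143  0.0189  0.4046  0.5621]
 [-0.4046  0.0047 -0.9145 -0.2374]
 [-0.0192 -0.9998  0.0033  0.2686]
 [ 0.      0.      0.      1.    ]] [-0.2308  1.3175 -9.6332] [-0.0417  0.1099 -0.0037] 0.12608711666526073
hub (np.int64(1272), array([2.2773, 0.3211]), np.float64(0.18395022767953628), array([ 0.5687, -0.2344,  0.1839]), array([0.0424, 0.0425, 0.0041])) expected z 0.18391561874433124
{np.float64(-60.0): np.int64(0), np.float64(-56.0): np.int64(0), np.float64(-52.0): np.int64(0), np.float64(-48.0): np.int64(0), np.float64(-44.0): np.int64(0), np.float64(-40.0): np.int64(22), np.float64(-36.0): np.int64(172), np.float64(-32.0): np.int64(259), np.float64(-28.0): np.int64(531), np.float64(-24.0): np.int64(1714), np.float64(-20.0): np.int64(2069), np.float64(-16.0): np.int64(1353), np.float64(-12.0): np.int64(2736), np.float64(-8.0): np.int64(3647), np.float64(-4.0): np.int64(1962), np.float64(0.0): np.int64(1), np.float64(4.0): np.int64(0)}
ring 0.026 (np.int64(3216), array([ 1.5724, -0.2244]), np.float64(0.1641020180886146), array([ 0.5703, -0.2352,  0.165 ]), array([0.0882, 0.091 , 0.0081]))
ring 0.05 (np.int64(5121), array([ 2.1656, -0.2876]), np.float64(0.1793162953459966), array([ 0.5838, -0.2251,  0.1781]), array([0.1194, 0.12  , 0.0098]))
scene buffer_bottle 0.75 [269. 172.] [0.6242 0.2394 0.    ]
scene timer 0.67 [210. 181.] [0.4342 0.2692 0.    ]
scene tape_roll 0.61 [298. 215.] [0.5977 0.0146 0.    ]
scene rotor 0.79 [355. 240.] [ 0.5607 -0.2404  0.135 ]
scene bowl_rim 0.8 [346. 257.] [ 0.5536 -0.2331  0.085 ]
side buffer_bottle 0.67 [214. 247.] [0.6354 0.2383 0.    ]
side rotor 0.7 [243. 153.] [ 0.5706 -0.248   0.135 ]
side bowl_rim 0.88 [246. 165.] [ 0.56   -0.2424  0.085 ]
32.0333 [ 0.0012 -0.0007 -0.0001 -0.0007  0.001   0.0005 -0.0003] [-0.0653  1.1572 -8.1994]
```

```bash
python3 -c "
from workcell import manip
print(manip.hand_in())"
```

```text
the job is handed in; nothing more can be done
None
```

The rotor is lifted and held by the key over the bowl, with its underside about 49 mm above the rim. It was not a clean run, though: the rotor was tipped for a moment during the first insertion.

**What I did**
- **First try:** The foot jammed in the slot. The key slipped in the jaws, and backing off tipped the hub about 7° for about half a second, until I lowered it back onto the drive. This goes against "do not tip it".
- **Recovery:** The key then came out of the slot and lay across the hub. I turned it upright by pushing its foot against the centrifuge's fixed side wall (30 N peak). Then I put it back in its holder and gripped it again at the centre.
- **Second try:** The foot went in freely until the collar met the hub. A quarter turn followed, from -66° to -156°. A light sideways push to straighten the key tilted the seated hub about 1°, so I stopped. I reopened and regripped the key once with its foot locked under the hub, then made the lift.

**Last checks**
- **Height:** The hub is at z = 0.184, so the underside is about 0.134.
- **Level:** It is not perfectly level. The rotor hangs about 2.3° off, and my attempts to correct this did not hold.
- **Still:** Joint speeds were about zero, and the wrist carried a steady 8–10 N.
- **Bystanders:** The bottle and tape roll read within about 1.5 cm of their first positions, which is the spread of these readings. The timer matched in the scene view, but the side view did not report it at the end.
- **Time:** The clock read about 32 s of the 51 s allowed.

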